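# Tighten the carousel's hub screw with the long arm of the hex key

## Task

Take the larger of the two L-shaped hex keys out of its leaning sleeve, flip it so that its short arm points straight down, and push the short arm fully home into the socket of the stiff screw in the middle of the sampler carousel's hub. Then, with the long arm as the lever, turn the screw clockwise (seen from above) until it stops, and leave the key standing in the screw. Leave the smaller key in its sleeve.

Things in the scene. Friction and masses are not known exactly. Their poses are not given: they have to be found in the camera images.
- hex_key: Larger steel L key, 0.4 kg, 17 mm across flats. Origin: elbow, where the arm axes cross; +x along the long arm (160 mm), -z along the short arm (70 mm); flats face +-y (pinch there); short arm's corners along x and every 60 deg. Starts leaning 30 deg off upright, elbow on top; the last 65 mm of long arm stand in a square sleeve (1.5 mm play, pull out along the arm). Centre of mass 56 mm along x.
- hub_socket (a point): Mouth centre of the hex socket in the bright screw in the darker hub, 102 mm above the bench. z up; hex corners along x and every 60 deg; turns with the screw. Countersunk 40 to 24 mm wide in 8 mm, then the hex (2 mm, 12 deg loose) to a floor 37 mm down: key home = its origin 33 mm above this. Hub 65 mm wide, 42 mm above the plate; vial caps on the rim, 173 mm off axis, 31 mm above the plate.
- hub_screw (a joint): Turn of the screw (rad), growing clockwise seen from above: 0 loose, 0.9 at its stop (tight); starts at 0 to 0.2. Stiff: about 0.5 N m moves it (7 N at 70 mm along the lever); it stays where it is left. The key takes up as much as 25 deg of slack before the screw follows.
- small_key: Smaller steel L key, 10 mm across flats, long arm 100 mm, short arm 36 mm; origin and axes like the larger. It stands in the other sleeve of the same stand, parallel to the larger key, 85 mm to its +y side. Too small for the screw; it stays there.
There are look-alikes about, which are no part of the job. What is shaped like the hex_key but yellow is not meant.

How it is judged:
On the way, in this order (a step that is already met when the one before it is completed fails the run):
1. the key is out of its sleeve and flipped, short arm down within 20 degrees (angle between hex_key's own z axis and vertical below 0.35 rad and distance of hex_key from where it was at the start of the episode above 0.05 m), for 0.1 s.
2. the key's short arm is home in the socket, before the screw is turned (x of hub_socket in the frame of hex_key between -0.012 and 0.012 m and y of hub_socket in the frame of hex_key between -0.01 and 0.01 m and z of hub_socket in the frame of hex_key above -0.043 m and angle between hex_key's own z axis and vertical below 0.25 rad and value of joint hub_screw below 0.4 rad), for 0.1 s.
At the end, for the whole second after the job is handed in: The screw is turned to 0.7 rad or more of its 0.9 rad; the key stands at rest in the socket, short arm down within 14 degrees, within 10 mm of home in height and 10 mm sideways (value of joint hub_screw above 0.7 rad and x of hub_socket in the frame of hex_key between -0.012 and 0.012 m and y of hub_socket in the frame of hex_key between -0.01 and 0.01 m and z of hub_socket in the frame of hex_key above -0.043 m and angle between hex_key's own z axis and vertical below 0.25 rad and linear speed of hex_key below 0.02 m/s); the robot touches nothing.
It fails at once if the smaller key is pulled out or shifted by more than 30 mm (distance of small_key from where it was at the start of the episode above 0.03 m).
It also fails if it takes over 58 s, if anything falls off the work surface, if the arm or the gripper's body presses on something with over 40 N, if the wrist force passes 120 N, or if a joint passes its speed limit or range.

## Robot

A 6-joint arm with a two-finger parallel gripper is mounted at the origin on the work surface. World frame = base frame: x ahead of the robot, y to its left, z up, the work surface at z = 0. Lengths are in m, angles in rad, forces in N, time in s.
With the tool pointing down it reaches from about 0.35 to 0.85 m from the base axis. Payload 8.1 kg.
Tool frame: the origin (TCP) lies midway between the tips of the shut fingers; the grasp point (between the pads) lies 19 mm behind it (arm.hold_point_z is the z of the grasp point in the tool frame, in m); z points along the fingers, y is the line along which they close (so a half turn about z gives the same grasp; the last joint's range is limited). The gripper opens to 93 mm and grips with 3 to 60 N. Pads are 15 mm wide; open, the fingers measure 128 mm over their backs; the gripper's body (75 mm by 188 mm) begins 65 mm behind the grasp point.
Start: joints at [-1.289, 0.13, 1.488, -0, 1.523, -0.085], TCP at [0.215, -0.56, 0.219] pointing down, gripper open.
Joint ranges: [-2.96, 2.96], [-0.89, 2.26], [0.02, 2.5], [-1.34, 4.48], [0, 2.73], [-2.66, 2.66]. Speed limits (rad/s): [2.39, 2.39, 2.79, 3.14, 3.14, 3.14].

## Interface

Orientations are given as a 3x3 rotation matrix whose columns are the frame's x, y, z axes.
In Python, from workcell import arm, eyes gives the robot as it stands. The module is installed in compiled form; this text tells all that it offers.
- The arm moves only by the tool move_arm, never from a script. Its argument "deltas" is a list of rows, each an object with "jaw": the closure in counts, from 0 (fully open) to 255 (shut); "dp": the shift along the tool's x, y, z in m, a list of three; "turn": the turn about the tool's z in rad. In form: [{"jaw": jaw, "dp": [dx, dy, dz], "turn": turn}, ...]. A call has 1 to 8 rows; each row shifts and turns the commanded pose from where the row before left it, along the tool's axes as they then stand; what a row does not reach is not made up. A row lasts 1/12 s, in which the tool goes at most 41.7 mm and 7.16 degrees, less where a joint would pass 70% of its speed; a pose out of reach is approached as far as the arm can. A call with a gripper value outside its range is refused whole. The fingers move at their own pace and stop on an object; the grip force is fixed at half the most. Time passes only in rows, so rows that do not move let the fingers close. It gives the time, the measured TCP pose, the force, the opening and the grip force at its end, in the units of the state.
- arm.get_state(): the state, without advancing time (a new reading comes with each control period).
- eyes.camera(name): name is "scene" or "top" or "wrist"; returns the picture (400x640x3 uint8, blue, green, red); there is no depth.
- eyes.camera_model(name): a dict with "fx", "fy", "cx", "cy" (pixels), "distortion" ([k1, k2, p1, p2, k3] as OpenCV has them; the pictures are not rectified), "pose" (4x4, takes a point from camera to world coordinates); the wrist camera has in their place "hand_eye" (4x4, takes a point from camera to tool coordinates, whose origin is the TCP and whose axes are the flange's). Camera axes: x right, y down, z forward; pixel columns grow to the right and rows downward; lengths in m; the calibration is good to about 2 mm. A picture is of the moment at which its call begins: read the wrist's pose just before it. camera_model takes no time and is no camera call.
- arm.close_job(): hands the job in; it is judged then, once.
The state is a dict: "t": time; "joints": joint angles; "qd": joint speeds; "tau": joint torques, N m; "ee_pos": TCP position; "orientation": TCP orientation; "ft_force": force on the tool from outside, world axes, zero at the start; "ft_torque": the same for the moment, N m; "width": finger opening in m; "gripper_force": force on a finger pad.
Only numpy, scipy, OpenCV 4.12 (cv2) and the standard library are available. Lean on these libraries where they do the work, as an engineer would, in place of code of your own. Each camera call takes 0.05 s, during which the arm holds its last target. There are 200 camera calls.

## Working session

There is one attempt and no reset: what is moved stays moved. The work goes in short steps, Python scripts to look and compute and a tool call to move; the robot and the scene stay as the last step left them, time stands still between calls to the robot, and variables do not carry over. Pictures are saved under pics/ and viewed, at most 10 in all, crops included, and the job is handed in when it is done.

Besides the shell and the picture viewer there is one more tool, called after "Emit:" by a JSON object that holds its "method" and its "body", one argument or row to a line. move_arm: Moves the arm, as the interface text tells. Its arguments: {"type":"object","properties":{"deltas":{"type":"array"}},"required":["deltas"]}

```bash
mkdir -p pics; python3 - <<'E'
from workcell import arm, eyes
import cv2, numpy as np
for n in ("scene","top"):
    cv2.imwrite(f"pics/{n}0.png",eyes.camera(n))
for n in ("scene","top","wrist"):
    m=eyes.camera_model(n); print(n,{k:np.round(np.array(v),4).tolist() for k,v in m.items()})
s=arm.get_state(); print(s, arm.hold_point_z)
E
```

```text
scene {'fx': 362.4992, 'fy': 362.4992, 'cx': 315.3804, 'cy': 200.3245, 'distortion': [0.004, 0.0, 0.0, 0.0, 0.0], 'pose': [[0.3523, 0.7622, -0.543, 0.9067], [0.9359, -0.2902, 0.1999, -0.2785], [-0.0052, -0.5786, -0.8156, 0.7469], [0.0, 0.0, 0.0, 1.0]]}
top {'fx': 375.0201, 'fy': 375.0201, 'cx': 317.2619, 'cy': 197.9019, 'distortion': [-0.0193, 0.0, 0.0, 0.0, 0.0], 'pose': [[0.0023, -0.993, 0.1179, 0.4101], [-0.9998, 0.0001, 0.0197, -0.1431], [-0.0196, -0.1179, -0.9928, 0.8336], [0.0, 0.0, 0.0, 1.0]]}
wrist {'fx': 316.2077, 'fy': 316.2077, 'cx': 318.4401, 'cy': 202.7242, 'distortion': [0.0212, 0.0, 0.0, 0.0, 0.0], 'hand_eye': [[-0.0008, -0.9657, -0.2595, 0.071], [1.0, -0.0008, -0.0002, -0.0006], [-0.0, -0.2595, 0.9657, -0.1661], [0.0, 0.0, 0.0, 1.0]]}
{'t': 0.1, 'joints': array([-1.28943461e+00,  1.31089587e-01,  1.48916005e+00,  1.97132155e-05,
        1.52299034e+00, -8.54262501e-02]), 'qd': array([-5.31626317e-04,  5.32902066e-04, -2.59611840e-03,  4.90657336e-05,
        9.17371279e-04, -1.09177458e-03]), 'tau': array([ 1.56072249e-03, -5.61340821e+01, -4.93096089e+01,  7.70392525e-02,
        2.91462574e-02, -4.40628526e-05]), 'ee_pos': array([ 0.21504353, -0.55959778,  0.21769566]), 'orientation': array([[ 9.33484432e-01,  3.58617654e-01, -4.38484865e-04],
       [ 3.58617887e-01, -9.33483096e-01,  1.58801079e-03],
       [ 1.60170497e-04, -1.63963187e-03, -9.99998643e-01]]), 'ft_force': array([0.45460387, 0.10725486, 0.51755926]), 'ft_torque': array([-0.02579497,  0.00033076, -0.05463612]), 'gripper_force': 0.0, 'width': 0.09285721842139365} -0.0188
```

View pics/scene0.png

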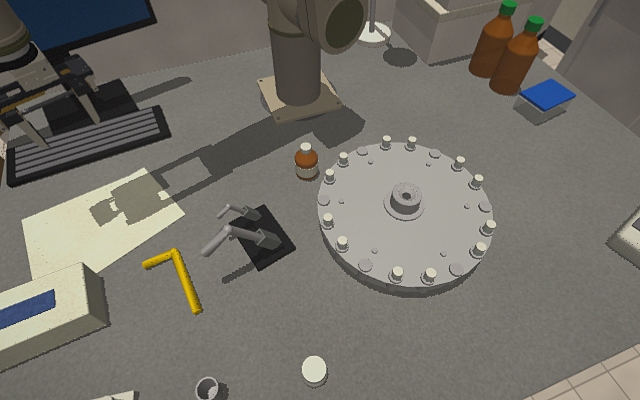

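View pics/top0.png

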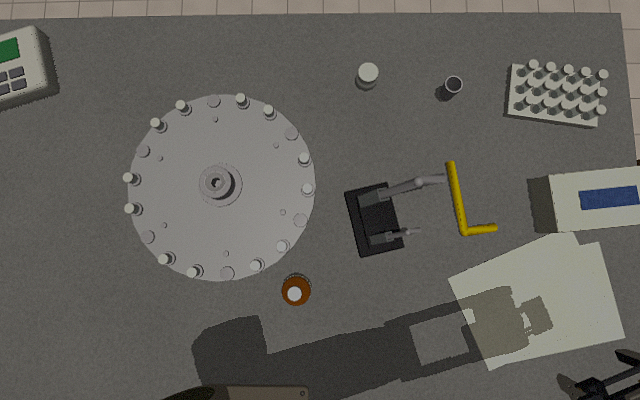

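The scene view shows the large key's elbow near (228,232) and the carousel hub near (406,195). In the top view the stand is at (375,215), the large key's elbow near (425,182) and the hub at (218,183). I'll zoom in on both keys and the hub.

```bash
python3 - <<'E'
import cv2, numpy as np
s=cv2.imread("pics/scene0.png");t=cv2.imread("pics/top0.png")
def crop(im,x,y,w,h,k): return cv2.resize(im[y:y+h,x:x+w],None,fx=k,fy=k,interpolation=cv2.INTER_CUBIC)
a=np.hstack([crop(s,190,190,130,100,3),crop(t,335,155,130,100,3)])
b=np.hstack([crop(s,375,165,65,50,6),crop(t,190,160,65,50,6)])
cv2.imwrite("pics/z1.png",np.vstack([a,b]))
E
```

```text
(no output)
```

View pics/z1.png

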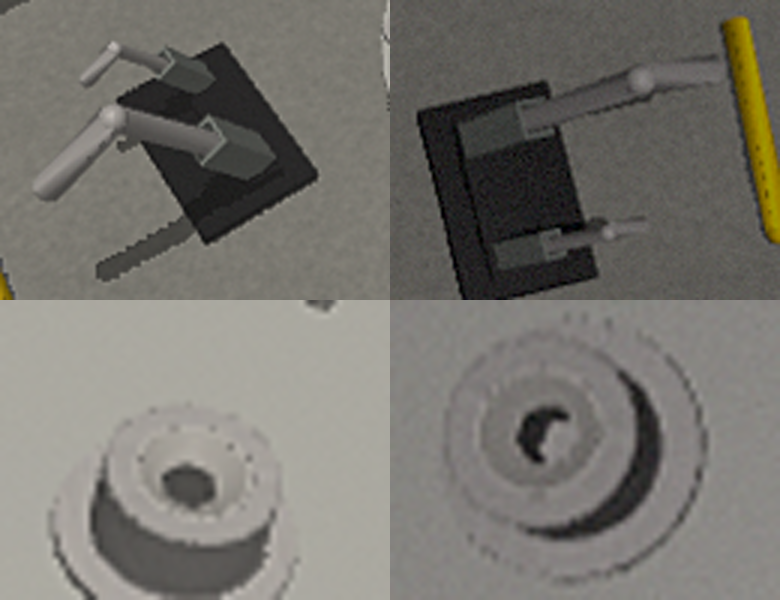

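```bash
cat > h.py <<'E'
from workcell import arm, eyes
import cv2, numpy as np
def ray(n,uv,pose=None):
    m=eyes.camera_model(n); K=np.array([[m['fx'],0,m['cx']],[0,m['fy'],m['cy']],[0,0,1]])
    p=cv2.undistortPoints(np.array([[uv]],float),K,np.array(m['distortion']))[0,0]
    P=np.array(m['pose']) if pose is None else pose
    d=P[:3,:3]@np.array([*p,1]); return P[:3,3],d/np.linalg.norm(d)
def wpose():
    s=arm.get_state(); T=np.eye(4);T[:3,:3]=s['orientation'];T[:3,3]=s['ee_pos']
    return T@np.array(eyes.camera_model('wrist')['hand_eye'])
def tri(r1,r2):
    (a,d),(b,e)=r1,r2
    t=np.linalg.lstsq(np.c_[d,-e],b-a,rcond=None)[0]
    p,q=a+d*t[0],b+e*t[1]; return (p+q)/2,np.linalg.norm(p-q)
def plane(r,z): return r[0]+r[1]*((z-r[0][2])/r[1][2])
E
python3 - <<'E'
from h import *
P={}
for n,s,t in [("elbow",(228.3,229.3),(419,181.7)),("mouth",(259.3,236),(383.3,194.3)),("stip",(205,252.7),(445.7,177)),("hub",(407,193),(215.2,182.8)),("smallelb",(190+115/3,190+46/3),(335+217/3,155+233/3))]:
    P[n],e=tri(ray("scene",s),ray("top",t)); print(n,P[n].round(4),round(e,4))
d=P["mouth"]-P["elbow"];print(np.linalg.norm(d),d/np.linalg.norm(d),np.degrees(np.arctan2(d[1],d[0])))
d=P["stip"]-P["elbow"];print(np.linalg.norm(d),d/np.linalg.norm(d))
print(plane(ray("top",(215.2,182.8)),.102),plane(ray("scene",(407,193)),.102))
E
```

```text
elbow [ 0.5199 -0.3126  0.1602] 0.0027
mouth [ 0.5071 -0.2598  0.0812] 0.0033
stip [ 0.5341 -0.369   0.1299] 0.0067
hub [0.5283 0.0767 0.0979] 0.0022
smallelb [ 0.429  -0.3011  0.1104] 0.0006
0.09589994720649037 [-0.13263796  0.55041216 -0.82428977] 103.54877756951477
0.06558881472570509 [ 0.21716825 -0.85973262 -0.46227457]
[0.5272313  0.07440622 0.102     ] [0.5307777  0.07562455 0.102     ]
```

Emit:
{"method": "move_arm", "body": {
  "deltas": [
    {"jaw": 0, "dp": [0, 0, -0.035], "turn": 0},
    {"jaw": 0, "dp": [0, 0, -0.035], "turn": -0.12},
    {"jaw": 0, "dp": [0, 0, 0], "turn": -0.12},
    {"jaw": 0, "dp": [0, 0, 0], "turn": -0.12},
    {"jaw": 0, "dp": [0, 0, 0], "turn": -0.12},
    {"jaw": 0, "dp": [0, 0, 0], "turn": -0.12},
    {"jaw": 0, "dp": [0, 0, 0], "turn": -0.12},
    {"jaw": 0, "dp": [0, 0, 0], "turn": -0.12}
  ]
}}

```text
t: 0.77
ee_pos: [0.2151, -0.5598, 0.288]
orientation: [[0.35, 0.937, -0.0], [0.937, -0.35, 0.001], [0.001, -0.001, -1.0]]
ft_force: [-0.2, -0.3, 0.3]
width: 0.093
gripper_force: 0.0
```

Emit:
{"method": "move_arm", "body": {
  "deltas": [
    {"jaw": 0, "dp": [0, 0, 0], "turn": -0.12},
    {"jaw": 0, "dp": [0, 0, 0], "turn": -0.12},
    {"jaw": 0, "dp": [0, 0, 0], "turn": -0.12},
    {"jaw": 0, "dp": [0, 0, 0], "turn": -0.12},
    {"jaw": 0, "dp": [0, 0, 0], "turn": -0.12},
    {"jaw": 0, "dp": [0, 0, 0], "turn": 0},
    {"jaw": 0, "dp": [0, 0, 0], "turn": 0}
  ]
}}

```text
t: 1.35
ee_pos: [0.2151, -0.5599, 0.2882]
orientation: [[-0.23, 0.973, -0.0], [0.973, 0.23, 0.001], [0.001, -0.0, -1.0]]
ft_force: [-0.5, 0.3, -0.1]
width: 0.093
gripper_force: 0.0
```

```bash
cat >> h.py <<'E'
def go(p,yaw_deg):
    "tool-axis shift to TCP p (with the present axes) and the turn still wanted"
    s=arm.get_state();R=s['orientation']; y=np.degrees(np.arctan2(R[1,0],R[0,0]))
    print("t",round(s['t'],2),"at",s['ee_pos'].round(4),"yaw",y.round(1),"j",s['joints'].round(2),"f",s['ft_force'].round(1),"w",round(s['width'],4),"gf",round(float(s['gripper_force']),1))
    print("dp",(R.T@(np.array(p)-s['ee_pos'])).round(4),"turn",round(-np.radians((yaw_deg-y+180)%360-180),3))
E
python3 -c "
from h import *
go((.514,-.288,.22),104)"
```

```text
t 1.35 at [ 0.2151 -0.5599  0.2882] yaw 103.3 j [-1.29  0.11  1.38 -0.    1.65 -1.52] f [-0.5  0.3 -0.1] w 0.093 gf 0.0
dp [0.1958 0.3534 0.0683] turn -0.012
```

Emit:
{"method": "move_arm", "body": {
  "deltas": [
    {"jaw": 0, "dp": [0.0196, 0.0353, 0], "turn": 0},
    {"jaw": 0, "dp": [0.0196, 0.0353, 0], "turn": 0},
    {"jaw": 0, "dp": [0.0196, 0.0353, 0], "turn": 0},
    {"jaw": 0, "dp": [0.0196, 0.0353, 0], "turn": 0},
    {"jaw": 0, "dp": [0.0196, 0.0353, 0], "turn": 0},
    {"jaw": 0, "dp": [0.0196, 0.0353, 0], "turn": 0},
    {"jaw": 0, "dp": [0.0196, 0.0353, 0], "turn": 0},
    {"jaw": 0, "dp": [0.0196, 0.0353, 0], "turn": 0}
  ]
}}

```text
t: 2.02
ee_pos: [0.4542, -0.34, 0.2887]
orientation: [[-0.229, 0.973, 0.0], [0.973, 0.229, -0.0], [-0.0, 0.0, -1.0]]
ft_force: [0.7, -0.9, -0.2]
width: 0.0929
gripper_force: 0.0
```

Emit:
{"method": "move_arm", "body": {
  "deltas": [
    {"jaw": 0, "dp": [0.0196, 0.0353, 0], "turn": -0.012},
    {"jaw": 0, "dp": [0.0196, 0.0353, 0], "turn": 0},
    {"jaw": 0, "dp": [0, 0, 0.03], "turn": 0},
    {"jaw": 0, "dp": [0, 0, 0.0], "turn": 0},
    {"jaw": 0, "dp": [0, 0, 0.0], "turn": 0}
  ]
}}

```text
t: 2.43
ee_pos: [0.511, -0.2857, 0.2565]
orientation: [[-0.244, 0.97, -0.004], [0.97, 0.244, 0.002], [0.003, -0.004, -1.0]]
ft_force: [0.0, 0.4, 0.1]
width: 0.093
gripper_force: 0.0
```

```bash
python3 -c "
from h import *
T=wpose()
cv2.imwrite('pics/w1.png',eyes.camera('wrist'));np.save('w1.npy',T)
go((.514,-.288,.098),104)
m=eyes.camera_model('wrist');K=np.array([[m['fx'],0,m['cx']],[0,m['fy'],m['cy']],[0,0,1]])
h=np.array([-.242,.97,0]);d=.5*h-np.array([0,0,.866]);e=np.array([.52,-.311,.161])
W=np.linalg.inv(T)
for p in (e,e+.095*d,e+.05*d):
  q=W[:3,:3]@p+W[:3,3]; print((K@q/q[2])[:2].round(1))
"
```

```text
t 2.48 at [ 0.5113 -0.2868  0.2582] yaw 104.1 j [-0.6   0.08  1.47 -0.    1.59 -0.84] f [0.2 0.3 0.3] w 0.0926 gf 0.0
dp [-0.0021  0.0026  0.1602] turn 0.001
[322.8 234.7]
[322.2 167.1]
[322.5 195.5]
```

View pics/w1.png

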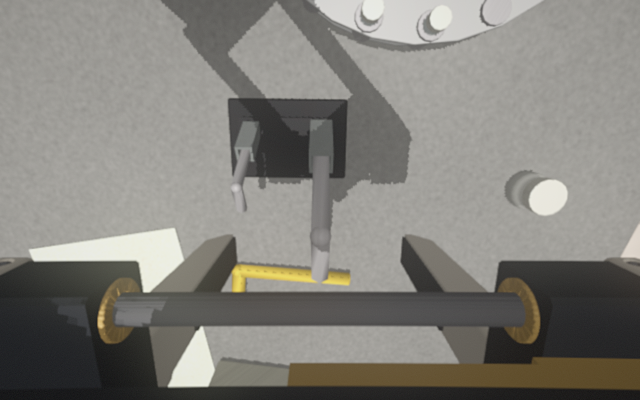

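Emit:
{"method": "move_arm", "body": {
  "deltas": [
    {"jaw": 90, "dp": [-0.004, 0.001, 0.03], "turn": 0},
    {"jaw": 90, "dp": [0, 0, 0.03], "turn": 0},
    {"jaw": 90, "dp": [0, 0, 0.03], "turn": 0},
    {"jaw": 90, "dp": [0, 0, 0.03], "turn": 0},
    {"jaw": 90, "dp": [0, 0, 0.03], "turn": 0},
    {"jaw": 90, "dp": [0, 0, 0.01], "turn": 0},
    {"jaw": 90, "dp": [0, 0, 0], "turn": 0}
  ]
}}

```text
t: 3.07
ee_pos: [0.5119, -0.2904, 0.0965]
orientation: [[-0.243, 0.97, -0.004], [0.97, 0.243, 0.003], [0.004, -0.003, -1.0]]
ft_force: [-1.0, -0.5, -0.4]
width: 0.0607
gripper_force: 0.0
```

Emit:
{"method": "move_arm", "body": {
  "deltas": [
    {"jaw": 255, "dp": [0, 0, 0], "turn": 0},
    {"jaw": 255, "dp": [0, 0, 0], "turn": 0},
    {"jaw": 255, "dp": [0, 0, 0], "turn": 0},
    {"jaw": 255, "dp": [0, 0, 0], "turn": 0},
    {"jaw": 255, "dp": [0, 0, 0], "turn": 0},
    {"jaw": 255, "dp": [0, 0, 0], "turn": 0},
    {"jaw": 255, "dp": [0, 0, 0], "turn": 0}
  ]
}}

```text
t: 3.65
ee_pos: [0.5144, -0.2903, 0.099]
orientation: [[-0.246, 0.969, 0.0], [0.969, 0.246, -0.0], [-0.0, 0.0, -1.0]]
ft_force: [-2.9, -0.9, 1.3]
width: 0.0181
gripper_force: 0.7
```

Emit:
{"method": "move_arm", "body": {
  "deltas": [
    {"jaw": 255, "dp": [0, 0, 0], "turn": 0},
    {"jaw": 255, "dp": [0, 0, 0], "turn": 0},
    {"jaw": 255, "dp": [0, 0, 0], "turn": 0},
    {"jaw": 255, "dp": [-0.005, 0, -0.00866], "turn": 0},
    {"jaw": 255, "dp": [-0.005, 0, -0.00866], "turn": 0}
  ]
}}

```text
t: 4.07
ee_pos: [0.5157, -0.2996, 0.1149]
orientation: [[-0.246, 0.969, -0.003], [0.969, 0.246, 0.002], [0.002, -0.002, -1.0]]
ft_force: [0.0, 0.9, -4.7]
width: 0.0168
gripper_force: 30.0
```

Emit:
{"method": "move_arm", "body": {
  "deltas": [
    {"jaw": 255, "dp": [-0.0075, 0, -0.013], "turn": 0},
    {"jaw": 255, "dp": [-0.0075, 0, -0.013], "turn": 0},
    {"jaw": 255, "dp": [-0.0075, 0, -0.013], "turn": 0},
    {"jaw": 255, "dp": [-0.0075, 0, -0.013], "turn": 0},
    {"jaw": 255, "dp": [-0.005, 0, -0.025], "turn": 0},
    {"jaw": 255, "dp": [0, 0, -0.025], "turn": 0},
    {"jaw": 255, "dp": [0, 0, -0.02], "turn": 0},
    {"jaw": 255, "dp": [0, 0, 0], "turn": 0}
  ]
}}

```text
t: 4.73
ee_pos: [0.5272, -0.3358, 0.2442]
orientation: [[-0.245, 0.969, 0.007], [0.969, 0.245, -0.005], [-0.006, 0.005, -1.0]]
ft_force: [0.5, -0.4, -2.4]
width: 0.0165
gripper_force: 30.0
```

```bash
python3 -c "
from h import *
a=eyes.camera('scene');w=eyes.camera('wrist')
t=eyes.camera('top')
cv2.imwrite('pics/s2.png',np.hstack([cv2.resize(a[120:360,130:450],(400,300)),cv2.resize(w,(400,300))])); cv2.imwrite('pics/t2.png',t)
go((.514,-.288,.098),104)"
```

```text
t 4.88 at [ 0.5249 -0.3338  0.2368] yaw 104.2 j [-0.65  0.18  1.4   0.    1.56 -0.9 ] f [ 0.1 -0.2 -4.8] w 0.0168 gf 30.0
dp [0.0469 0.0008 0.1388] turn 0.004
```

View pics/s2.png

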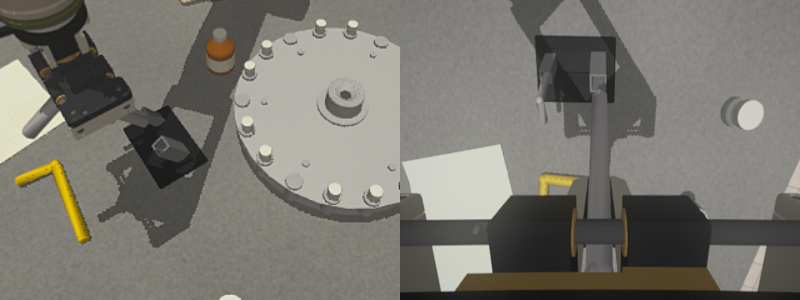

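Key is out of the sleeve and held at its original tilt; the stand and small key are undisturbed. The tool always points down, so I'll pivot the key in the pads by pressing the long arm's tip onto the carousel plate, with the short arm hanging outside the rim. First I need a gap between the caps.

```bash
python3 -c "
from h import *
H=np.array([.529,.0755])
for uv,z in [((304,158),.091),((307,188),.062),((282,246),.062),((257,264),.091),((291,132),.062),((268,111),.091),((240,99),.091)]:
  p=plane(ray('top',uv),z)[:2]-H; print(uv,p.round(3),np.hypot(*p).round(3),np.degrees(np.arctan2(p[1],p[0])).round(1))
for uv in [(315,188),(218,95),(128,188)]: print(np.linalg.norm(plane(ray('top',uv),.06)[:2]-H))
print(plane(ray('top',(367,73)),.03))
"
```

```text
(304, 158) [ 0.051 -0.177] 0.184 -74.1
(307, 188) [-0.007 -0.182] 0.182 -92.1
(282, 246) [-0.126 -0.131] 0.182 -133.9
(257, 264) [-0.161 -0.086] 0.183 -151.9
(291, 132) [ 0.114 -0.147] 0.186 -52.4
(268, 111) [ 0.15  -0.102] 0.181 -34.3
(240, 99) [ 0.176 -0.043] 0.181 -13.8
0.19861546810182262
0.1978029065476323
0.1974246534272493
[ 0.78816403 -0.23833311  0.03      ]
```

Emit:
{"method": "move_arm", "body": {
  "deltas": [
    {"jaw": 255, "dp": [0, 0, 0], "turn": -0.086},
    {"jaw": 255, "dp": [0, 0, 0], "turn": -0.086},
    {"jaw": 255, "dp": [0, 0, 0], "turn": -0.086},
    {"jaw": 255, "dp": [0, 0, 0], "turn": 0}
  ]
}}

```text
t: 5.22
ee_pos: [0.5242, -0.3331, 0.2351]
orientation: [[-0.488, 0.873, -0.003], [0.873, 0.488, 0.003], [0.004, -0.002, -1.0]]
ft_force: [-0.0, -0.2, -4.2]
width: 0.0169
gripper_force: 30.0
```

```bash
python3 -c "
from h import *
go((.633,-.1125,.20),119)"
```

```text
t 5.22 at [ 0.5242 -0.3331  0.2351] yaw 119.2 j [-0.65  0.19  1.4  -0.    1.56 -1.16] f [-0.  -0.2 -4.2] w 0.0169 gf 30.0
dp [0.1393 0.2027 0.0353] turn 0.004
```

Emit:
{"method": "move_arm", "body": {
  "deltas": [
    {"jaw": 255, "dp": [0.02, 0.029, 0], "turn": 0},
    {"jaw": 255, "dp": [0.02, 0.029, 0], "turn": 0},
    {"jaw": 255, "dp": [0.02, 0.029, 0], "turn": 0},
    {"jaw": 255, "dp": [0.02, 0.029, 0], "turn": 0},
    {"jaw": 255, "dp": [0.02, 0.029, 0], "turn": 0},
    {"jaw": 255, "dp": [0.02, 0.029, 0], "turn": 0},
    {"jaw": 255, "dp": [0.02, 0.029, 0.015], "turn": 0},
    {"jaw": 255, "dp": [0, 0, 0.02], "turn": 0}
  ]
}}

```text
t: 5.88
ee_pos: [0.6378, -0.1066, 0.2033]
orientation: [[-0.486, 0.874, 0.003], [0.874, 0.486, 0.002], [0.001, 0.004, -1.0]]
ft_force: [1.3, -1.1, -4.1]
width: 0.0167
gripper_force: 30.0
```

Emit:
{"method": "move_arm", "body": {
  "deltas": [
    {"jaw": 255, "dp": [0, 0, 0.015], "turn": 0},
    {"jaw": 255, "dp": [0, 0, 0.015], "turn": 0},
    {"jaw": 255, "dp": [0, 0, 0.012], "turn": 0},
    {"jaw": 255, "dp": [0, 0, 0.012], "turn": 0},
    {"jaw": 255, "dp": [0, 0, 0.012], "turn": 0},
    {"jaw": 255, "dp": [0, 0, 0], "turn": 0}
  ]
}}

```text
t: 6.38
ee_pos: [0.6346, -0.1135, 0.135]
orientation: [[-0.483, 0.875, -0.001], [0.875, 0.483, -0.0], [0.0, -0.001, -1.0]]
ft_force: [-0.5, 0.0, -3.1]
width: 0.0165
gripper_force: 30.0
```

```bash
python3 -c "
from h import *
a=eyes.camera('scene');w=eyes.camera('wrist')
cv2.imwrite('pics/s3.png',np.hstack([cv2.resize(a[120:360,200:520],(400,300)),cv2.resize(w,(400,300))]))
go((.633,-.1125,.056),119)"
```

```text
t 6.48 at [ 0.6347 -0.1132  0.1366] yaw 118.9 j [-0.26  0.3   1.45  0.    1.4  -0.76] f [ 0.4  0.5 -3.3] w 0.0168 gf 30.0
dp [ 0.0014 -0.0011  0.0806] turn -0.001
```

View pics/s3.png

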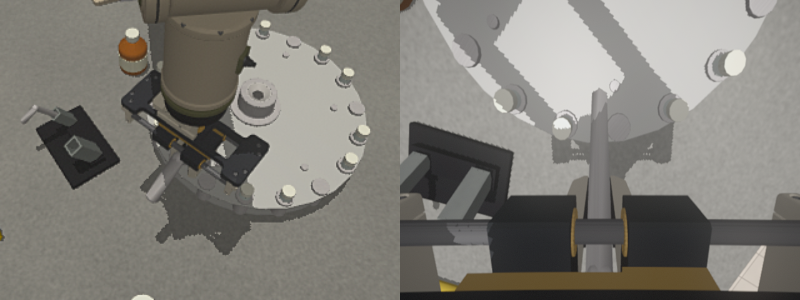

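Emit:
{"method": "move_arm", "body": {
  "deltas": [
    {"jaw": 255, "dp": [0, 0, 0.008], "turn": 0},
    {"jaw": 255, "dp": [0, 0, 0.008], "turn": 0},
    {"jaw": 255, "dp": [0, 0, 0.008], "turn": 0},
    {"jaw": 255, "dp": [0, 0, 0], "turn": 0}
  ]
}}

```text
t: 6.82
ee_pos: [0.6377, -0.1149, 0.1157]
orientation: [[-0.483, 0.875, 0.007], [0.875, 0.483, -0.003], [-0.006, 0.005, -1.0]]
ft_force: [4.5, -3.0, 5.6]
width: 0.0167
gripper_force: 30.0
```

Emit:
{"method": "move_arm", "body": {
  "deltas": [
    {"jaw": 255, "dp": [0, 0, 0.008], "turn": 0},
    {"jaw": 255, "dp": [0, 0, 0.008], "turn": 0},
    {"jaw": 255, "dp": [0, 0, 0.008], "turn": 0},
    {"jaw": 255, "dp": [0, 0, 0.008], "turn": 0},
    {"jaw": 255, "dp": [0, 0, 0], "turn": 0}
  ]
}}

```text
t: 7.23
ee_pos: [0.6334, -0.1125, 0.0782]
orientation: [[-0.484, 0.875, -0.004], [0.875, 0.484, 0.001], [0.003, -0.003, -1.0]]
ft_force: [0.8, -0.1, -1.9]
width: 0.0168
gripper_force: 30.0
```

```bash
python3 -c "
from h import *
a=eyes.camera('scene');w=eyes.camera('wrist')
cv2.imwrite('pics/s4.png',np.hstack([cv2.resize(a[120:360,200:520],(400,300)),cv2.resize(w,(400,300))]))
go((.633,-.1125,.056),119)"
```

```text
t 7.33 at [ 0.6337 -0.1123  0.0793] yaw 119.0 j [-0.26  0.35  1.49  0.    1.3  -0.76] f [ 0.7  0.8 -4.4] w 0.0168 gf 30.0
dp [ 0.0001 -0.0006  0.0233] turn 0.0
```

View pics/s4.png

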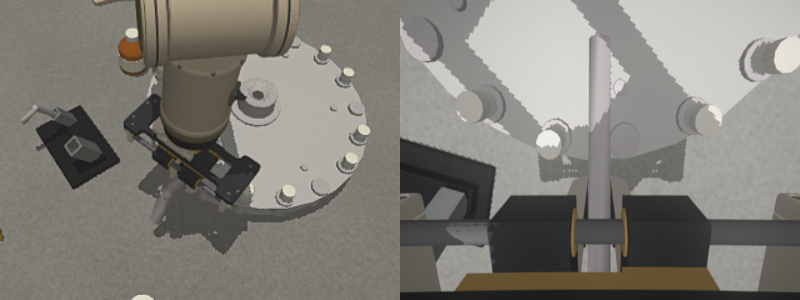

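```bash
cat >> h.py <<'E'
def tilt(uv,L=.110,up=.0085):
    "tip top-edge pixel -> tilt of long arm below horizontal (deg) and tip z (arm axis), grasp-to-tip length L"
    T=wpose();c,d=ray('wrist',uv,T);s=arm.get_state();R=s['orientation']
    g=s['ee_pos']+R@np.array([0,0,arm.hold_point_z]); c=R.T@(c-g);d=R.T@d
    best=min((abs(np.hypot(*(c+k*d)[[0,2]]-0)-np.hypot(L,up)),k) for k in np.linspace(.05,.4,3500))
    p=c+best[1]*d; print("tip tool",p.round(4),"tilt",np.degrees(np.arctan2(p[2],p[0])+np.arctan2(up,L)).round(1))
E
python3 -c "
from h import *
for L in (.105,.11,.115): tilt((315,45),L)"
```

```text
tip tool [ 0.1046 -0.0023  0.0125] tilt 11.4
tip tool [ 0.1073 -0.0024  0.0258] tilt 18.0
tip tool [ 0.0869 -0.0015 -0.0758] tilt -36.8
```

Emit:
{"method": "move_arm", "body": {
  "deltas": [
    {"jaw": 255, "dp": [0, 0, 0.006], "turn": 0},
    {"jaw": 255, "dp": [0, 0, 0.006], "turn": 0},
    {"jaw": 255, "dp": [0, 0, 0.006], "turn": 0},
    {"jaw": 255, "dp": [0, 0, 0], "turn": 0},
    {"jaw": 255, "dp": [0, 0, 0], "turn": 0}
  ]
}}

```text
t: 7.75
ee_pos: [0.6342, -0.1126, 0.0619]
orientation: [[-0.485, 0.875, -0.002], [0.875, 0.485, 0.001], [0.002, -0.001, -1.0]]
ft_force: [0.1, 0.3, -3.7]
width: 0.0164
gripper_force: 30.0
```

Emit:
{"method": "move_arm", "body": {
  "deltas": [
    {"jaw": 255, "dp": [0, 0, 0.005], "turn": 0},
    {"jaw": 255, "dp": [0, 0, 0.004], "turn": 0},
    {"jaw": 255, "dp": [0, 0, 0], "turn": 0},
    {"jaw": 255, "dp": [0, 0, 0], "turn": 0}
  ]
}}

```text
t: 8.08
ee_pos: [0.6347, -0.1129, 0.0535]
orientation: [[-0.485, 0.875, -0.001], [0.875, 0.485, 0.0], [0.001, -0.0, -1.0]]
ft_force: [-0.6, 0.4, -1.8]
width: 0.0168
gripper_force: 30.0
```

```bash
python3 -c "
from h import *
go((.633,-.1125,.056),119)
w=eyes.camera('wrist'); a=eyes.camera('scene')
cv2.imwrite('pics/s5.png',np.hstack([cv2.resize(a[180:330,230:390],(400,375)),cv2.resize(w[0:375,150:550],(400,375))]))"
```

```text
t 8.08 at [ 0.6347 -0.1129  0.0535] yaw 119.0 j [-0.26  0.38  1.51  0.    1.26 -0.76] f [-0.6  0.4 -1.8] w 0.0168 gf 30.0
dp [ 0.0011 -0.0013 -0.0025] turn -0.0
```

View pics/s5.png

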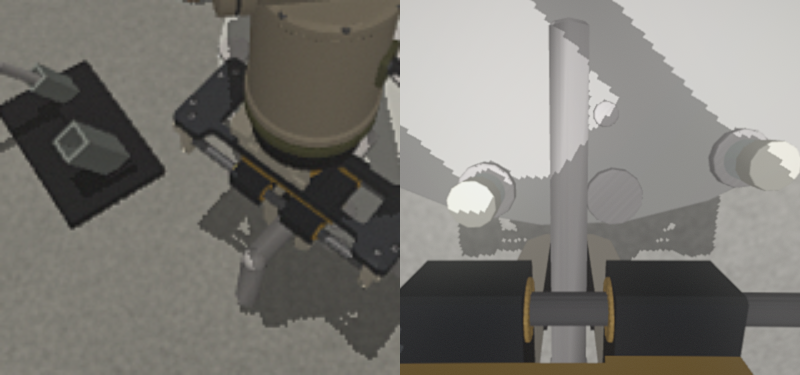

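```bash
python3 -c "
from h import *
s=arm.get_state();R=s['orientation'];g=s['ee_pos']+R@np.array([0,0,arm.hold_point_z])
for v in (16,20):
  p=plane(ray('wrist',(319,v),wpose()),.077); print(p.round(4),(R.T@(p-g)).round(4))
"
```

```text
[ 0.5801 -0.0154  0.077 ] [ 0.1117 -0.0005 -0.0044]
[ 0.5808 -0.0166  0.077 ] [ 0.1103 -0.0005 -0.0044]
```

Emit:
{"method": "move_arm", "body": {
  "deltas": [
    {"jaw": 255, "dp": [0, 0, -0.02], "turn": 0},
    {"jaw": 255, "dp": [0, 0, -0.03], "turn": 0},
    {"jaw": 255, "dp": [0, 0, -0.03], "turn": 0},
    {"jaw": 255, "dp": [0, 0, -0.03], "turn": 0},
    {"jaw": 255, "dp": [0, 0, -0.03], "turn": 0},
    {"jaw": 255, "dp": [0, 0, 0], "turn": 0}
  ]
}}

```text
t: 8.68
ee_pos: [0.6384, -0.1139, 0.2024]
orientation: [[-0.485, 0.875, 0.011], [0.875, 0.485, -0.003], [-0.008, 0.008, -1.0]]
ft_force: [1.5, 0.0, -1.9]
width: 0.0168
gripper_force: 30.0
```

```bash
python3 -c "
from h import *
R=arm.get_state()['orientation']
p=np.array([.529,.0755,.193])-.07*R[:,0]-.07*R[:,1];p[2]=.193;go(p,119)"
```

```text
t 8.68 at [ 0.6384 -0.1139  0.2024] yaw 119.0 j [-0.26  0.26  1.38 -0.    1.5  -0.76] f [ 1.5  0.  -1.9] w 0.0168 gf 30.0
dp [ 0.1487 -0.074   0.0076] turn -0.0
```

Emit:
{"method": "move_arm", "body": {
  "deltas": [
    {"jaw": 255, "dp": [0.03, -0.015, 0], "turn": 0},
    {"jaw": 255, "dp": [0.03, -0.015, 0], "turn": 0},
    {"jaw": 255, "dp": [0.03, -0.015, 0], "turn": 0},
    {"jaw": 255, "dp": [0.03, -0.015, 0], "turn": 0},
    {"jaw": 255, "dp": [0.03, -0.015, 0], "turn": 0},
    {"jaw": 255, "dp": [0, 0, 0], "turn": 0},
    {"jaw": 255, "dp": [0, 0, 0], "turn": 0},
    {"jaw": 255, "dp": [0, 0, 0], "turn": 0}
  ]
}}

```text
t: 9.35
ee_pos: [0.4967, -0.0182, 0.1936]
orientation: [[-0.485, 0.874, 0.0], [0.874, 0.485, -0.0], [-0.0, 0.0, -1.0]]
ft_force: [0.6, -0.1, -2.9]
width: 0.017
gripper_force: 30.0
```

```bash
python3 -c "
from h import *
go((.529,.0755,.2),119)
T=wpose();w=eyes.camera('wrist'); np.save('w6.npy',T); a=eyes.camera('scene')
cv2.imwrite('pics/w6.png',w);cv2.imwrite('pics/s6.png',a)
p=np.linalg.inv(T)@np.array([.529,.0755,.102,1]);u=int(318.4+316.2*p[0]/p[2]);v=int(202.7+316.2*p[1]/p[2]);print(u,v)
x0,y0=max(u-50,0),max(v-50,0);print(x0,y0)
c=cv2.resize(w[y0:y0+100,x0:x0+100],(400,400),interpolation=cv2.INTER_CUBIC)
cv2.imwrite('pics/w6b.png',np.hstack([c,cv2.resize(w,(400,400))]))"
```

```text
t 9.35 at [ 0.4967 -0.0182  0.1936] yaw 119.0 j [-0.14 -0.14  1.8  -0.    1.48 -0.65] f [ 0.6 -0.1 -2.9] w 0.017 gf 30.0
dp [ 0.0662  0.0737 -0.0064] turn 0.0
412 125
362 75
```

View pics/w6b.png

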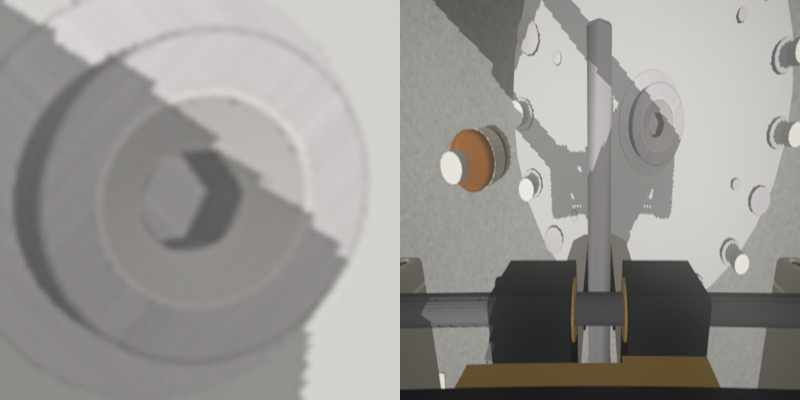

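```bash
python3 -c "
from h import *
T=np.load('w6.npy')
pts=[(183,150),(222,150),(241,196),(213,246),(163,249),(142,200)]
W=np.array([plane(ray('wrist',(x/4+362-.4,y/4+75-.4),T),.094)[:2] for x,y in pts]);c=W.mean(0);print(c)
a=np.degrees(np.arctan2(*(W-c).T[::-1]));print(np.hypot(*(W-c).T).round(4),a.round(1),(a%60).round(1))
print('phase',np.degrees(np.angle(np.exp(6j*np.radians(a)).mean())/6))
print(plane(ray('wrist',(202/4+361.6,199/4+74.6),T),.102))
"
```

```text
[0.52874999 0.07625095]
[0.01   0.0107 0.0095 0.0105 0.0114 0.0105] [ 136.1   91.8   32.2  -34.7  -90.2 -149.9] [16.1 31.8 32.2 25.3 29.8 30.1]
phase 27.968198945949258
[0.52810915 0.07604908 0.102     ]
```

The hub centre (crop 202,199) matches the estimate of (0.5285, 0.076). The socket corners lie at about 30° mod 60°, so the key yaw should be about 90°. I'll turn there and move above the socket.

Emit:
{"method": "move_arm", "body": {
  "deltas": [
    {"jaw": 255, "dp": [0, 0, 0], "turn": 0.12},
    {"jaw": 255, "dp": [0, 0, 0], "turn": 0.12},
    {"jaw": 255, "dp": [0, 0, 0], "turn": 0.12},
    {"jaw": 255, "dp": [0, 0, 0], "turn": 0.12},
    {"jaw": 255, "dp": [0, 0, 0], "turn": 0.035},
    {"jaw": 255, "dp": [0, 0, 0], "turn": 0},
    {"jaw": 255, "dp": [0, 0, 0], "turn": 0}
  ]
}}

```text
t: 10.03
ee_pos: [0.4972, -0.0187, 0.1938]
orientation: [[0.008, 1.0, -0.0], [1.0, -0.008, 0.0], [0.0, -0.0, -1.0]]
ft_force: [0.6, -0.1, -3.4]
width: 0.0169
gripper_force: 30.0
```

```bash
python3 -c "
from h import *
go((.529,.125,.193),89.5)
w=cv2.cvtColor(eyes.camera('wrist'),cv2.COLOR_BGR2GRAY)
for c in (312,317,322): print(c,w[0:60:2,c])
"
```

```text
t 10.03 at [ 0.4972 -0.0187  0.1938] yaw 89.5 j [-0.14 -0.14  1.8  -0.    1.48 -0.13] f [ 0.6 -0.1 -3.4] w 0.0169 gf 30.0
dp [0.1439 0.0307 0.0008] turn 0.001
312 [209 209 209 209 209 210 210 211 211 207 158 158 160 160 160 161 162 163
 163 164 164 164 164 164 127 123 124 125 125 124]
317 [208 209 209 210 210 211 210 211 212 177 165 179 180 181 181 181 181 182
 183 183 184 183 184 184 184 184 143 131 133 132]
322 [209 209 209 210 210 210 211 210 212 194 159 181 186 185 185 185 185 185
 185 185 185 184 185 185 186 187 163 132 133 132]
```

Emit:
{"method": "move_arm", "body": {
  "deltas": [
    {"jaw": 255, "dp": [0.029, 0.0062, 0], "turn": 0},
    {"jaw": 255, "dp": [0.029, 0.0062, 0], "turn": 0},
    {"jaw": 255, "dp": [0.029, 0.0062, 0], "turn": 0},
    {"jaw": 255, "dp": [0.029, 0.0062, 0], "turn": 0},
    {"jaw": 255, "dp": [0.029, 0.006, 0], "turn": 0},
    {"jaw": 255, "dp": [0, 0, 0], "turn": 0},
    {"jaw": 255, "dp": [0, 0, 0], "turn": 0},
    {"jaw": 255, "dp": [0, 0, 0], "turn": 0}
  ]
}}

```text
t: 10.75
ee_pos: [0.5287, 0.1263, 0.1937]
orientation: [[0.008, 1.0, -0.001], [1.0, -0.008, -0.001], [-0.001, -0.001, -1.0]]
ft_force: [-0.1, -0.2, -3.1]
width: 0.0169
gripper_force: 30.0
```

```bash
python3 -c "
from h import *
go((.529,.126,.116),89.5)
cv2.imwrite('pics/s7.png',eyes.camera('scene'));cv2.imwrite('pics/t7.png',eyes.camera('top'))
"
```

```text
t 10.75 at [0.5287 0.1263 0.1937] yaw 89.6 j [ 0.14 -0.01  1.68 -0.    1.47  0.15] f [-0.1 -0.2 -3.1] w 0.0169 gf 30.0
dp [-0.0003  0.0003  0.0777] turn 0.001
```

Emit:
{"method": "move_arm", "body": {
  "deltas": [
    {"jaw": 255, "dp": [0, 0, 0.02], "turn": 0},
    {"jaw": 255, "dp": [0, 0, 0.016], "turn": 0},
    {"jaw": 255, "dp": [0, 0, 0.004], "turn": 0},
    {"jaw": 255, "dp": [0, 0, 0.004], "turn": 0},
    {"jaw": 255, "dp": [0, 0, 0.003], "turn": 0},
    {"jaw": 255, "dp": [0, 0, 0], "turn": 0}
  ]
}}

```text
t: 11.35
ee_pos: [0.5289, 0.1262, 0.1471]
orientation: [[0.01, 1.0, 0.0], [1.0, -0.01, 0.0], [0.0, 0.0, -1.0]]
ft_force: [-0.3, 0.3, -3.6]
width: 0.0167
gripper_force: 30.0
```

Emit:
{"method": "move_arm", "body": {
  "deltas": [
    {"jaw": 255, "dp": [0, 0, 0.003], "turn": 0},
    {"jaw": 255, "dp": [0, 0, 0.003], "turn": 0},
    {"jaw": 255, "dp": [0, 0, 0], "turn": 0}
  ]
}}

```text
t: 11.6
ee_pos: [0.5287, 0.1265, 0.1408]
orientation: [[0.009, 1.0, -0.0], [1.0, -0.009, -0.0], [-0.0, -0.0, -1.0]]
ft_force: [0.1, -0.2, -4.5]
width: 0.017
gripper_force: 30.0
```

Emit:
{"method": "move_arm", "body": {
  "deltas": [
    {"jaw": 255, "dp": [0, 0, 0.003], "turn": 0},
    {"jaw": 255, "dp": [0, 0, 0.003], "turn": 0},
    {"jaw": 255, "dp": [0, 0, 0], "turn": 0}
  ]
}}

```text
t: 11.85
ee_pos: [0.5284, 0.1265, 0.1342]
orientation: [[0.009, 1.0, -0.001], [1.0, -0.009, -0.0], [-0.0, -0.001, -1.0]]
ft_force: [-0.1, -0.1, -3.3]
width: 0.0166
gripper_force: 30.0
```

Emit:
{"method": "move_arm", "body": {
  "deltas": [
    {"jaw": 255, "dp": [0, 0, 0.003], "turn": 0},
    {"jaw": 255, "dp": [0, 0, 0.002], "turn": 0},
    {"jaw": 255, "dp": [0, 0, 0], "turn": 0}
  ]
}}

```text
t: 12.1
ee_pos: [0.5291, 0.127, 0.1304]
orientation: [[0.009, 1.0, 0.001], [1.0, -0.009, 0.001], [0.001, 0.001, -1.0]]
ft_force: [-0.4, 2.0, 0.7]
width: 0.0169
gripper_force: 30.0
```

Entering the hex well, with light contact. I'll continue.

Emit:
{"method": "move_arm", "body": {
  "deltas": [
    {"jaw": 255, "dp": [0, 0, 0.003], "turn": 0},
    {"jaw": 255, "dp": [0, 0, 0.003], "turn": 0},
    {"jaw": 255, "dp": [0, 0, 0], "turn": 0}
  ]
}}

```text
t: 12.35
ee_pos: [0.5302, 0.1289, 0.1259]
orientation: [[0.008, 1.0, 0.004], [1.0, -0.008, 0.004], [0.004, 0.004, -1.0]]
ft_force: [-1.1, 9.6, 8.0]
width: 0.017
gripper_force: 30.0
```

Emit:
{"method": "move_arm", "body": {
  "deltas": [
    {"jaw": 255, "dp": [0, 0, 0.003], "turn": 0},
    {"jaw": 255, "dp": [0, 0, 0.002], "turn": 0},
    {"jaw": 255, "dp": [0, 0, 0], "turn": 0}
  ]
}}

```text
t: 12.6
ee_pos: [0.5308, 0.1301, 0.1219]
orientation: [[0.008, 1.0, 0.005], [1.0, -0.008, 0.006], [0.006, 0.005, -1.0]]
ft_force: [-1.0, 15.0, 11.9]
width: 0.0167
gripper_force: 30.0
```

Emit:
{"method": "move_arm", "body": {
  "deltas": [
    {"jaw": 255, "dp": [0.003, 0.001, 0], "turn": 0},
    {"jaw": 255, "dp": [0.001, 0, 0], "turn": 0},
    {"jaw": 255, "dp": [0, 0, 0], "turn": 0}
  ]
}}

```text
t: 12.85
ee_pos: [0.5305, 0.1321, 0.1203]
orientation: [[0.008, 1.0, 0.002], [1.0, -0.008, 0.002], [0.002, 0.002, -1.0]]
ft_force: [-2.6, 7.0, 5.7]
width: 0.0168
gripper_force: 30.0
```

Emit:
{"method": "move_arm", "body": {
  "deltas": [
    {"jaw": 255, "dp": [0, 0, 0.003], "turn": 0},
    {"jaw": 255, "dp": [0, 0, 0.002], "turn": 0},
    {"jaw": 255, "dp": [0, 0, 0], "turn": 0}
  ]
}}

```text
t: 13.1
ee_pos: [0.5311, 0.1333, 0.116]
orientation: [[0.008, 1.0, 0.004], [1.0, -0.008, 0.004], [0.005, 0.004, -1.0]]
ft_force: [-1.1, 12.7, 8.7]
width: 0.0168
gripper_force: 30.0
```

```bash
python3 -c "
from h import *
go((.529,.126,.116),89.5)
w=eyes.camera('wrist');cv2.imwrite('pics/w8.png',w);w=cv2.cvtColor(w,cv2.COLOR_BGR2GRAY)
for c in (312,318): print(c,w[0:80:2,c])
a=eyes.camera('scene');cv2.imwrite('pics/s8.png',a);t=eyes.camera('top')
cv2.imwrite('pics/v8.png',np.hstack([cv2.resize(a[100:260,300:500],(400,320)),cv2.resize(w[:320],(400,320),interpolation=cv2.INTER_AREA)[:,:,None].repeat(3,2)]))
"
```

```text
t 13.1 at [0.5311 0.1333 0.116 ] yaw 89.5 j [0.15 0.06 1.76 0.   1.32 0.16] f [-1.1 12.7  8.7] w 0.0168 gf 30.0
dp [-0.0073 -0.0021 -0.    ] turn 0.001
312 [165 206 211 211 211 212 208 192 187 196 200 206 211 213 211 206 198 145
 144 145 145 146 146 147 147 149 149 150 150 151 151 152 151 152 143 120
 121 121 121 122]
318 [186 209 210 224 231 233 231 231 231 231 223 172 123 119 127 177 161 168
 171 172 173 173 173 175 175 175 176 176 178 178 179 179 180 182 163 133
 133 133 134 134]
```

View pics/v8.png

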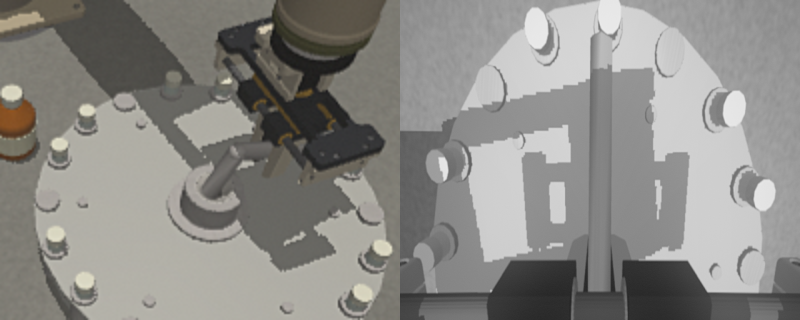

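The key tilted about 15–20° during the push, because I was pushing 49 mm off the socket axis. I'll lift the pads a little and move sideways so the socket straightens it.

Emit:
{"method": "move_arm", "body": {
  "deltas": [
    {"jaw": 255, "dp": [0, 0, -0.004], "turn": 0},
    {"jaw": 255, "dp": [-0.002, 0, -0.004], "turn": 0},
    {"jaw": 255, "dp": [-0.003, 0, -0.004], "turn": 0},
    {"jaw": 255, "dp": [-0.003, 0, -0.002], "turn": 0},
    {"jaw": 255, "dp": [-0.002, 0, 0], "turn": 0},
    {"jaw": 255, "dp": [0, 0, 0], "turn": 0}
  ]
}}

```text
t: 13.75
ee_pos: [0.5297, 0.1197, 0.1279]
orientation: [[0.01, 1.0, -0.0], [1.0, -0.01, -0.0], [-0.0, -0.0, -1.0]]
ft_force: [0.1, -0.1, -4.4]
width: 0.0165
gripper_force: 30.0
```

```bash
cat >> h.py <<'E'
def tipside():
    "tilt of the short arm in the scene view from its bright/dark edges, and tip row in wrist view"
    w=cv2.cvtColor(eyes.camera('wrist'),cv2.COLOR_BGR2GRAY)
    print('wrist col 314,322:',w[0:60:2,314],w[0:60:2,322])
    s=arm.get_state();R=s['orientation'];g=s['ee_pos']+R@np.array([0,0,arm.hold_point_z]);c,d=ray('wrist',(318,0),wpose())
    for th in (0,3,6,10,15,20):
        a=np.radians(th);p=np.array([.111*np.cos(a)+.0085*np.sin(a),0,.111*np.sin(a)-.0085*np.cos(a)])
        W=np.linalg.inv(wpose());q=W[:3,:3]@(g+R@p)+W[:3,3];print(th,'-> row',round(202.7+316.2*q[1]/q[2],1),end='; ')
    print()
E
python3 -c "
from h import *
go((.529,.126,.116),89.5);tipside()"
```

```text
t 13.75 at [0.5297 0.1197 0.1279] yaw 89.4 j [ 0.13  0.04  1.75 -0.    1.35  0.14] f [ 0.1 -0.1 -4.4] w 0.0165 gf 30.0
dp [ 0.0063 -0.0008  0.0119] turn -0.001
wrist col 314,322: [196 199 205 209 206 202 194 175 166 163 174 213 213 212 211 208 152 159
 161 162 162 163 165 165 164 165 166 165 166 167] [233 219 167 126 122 129 136 149 178 213 211 212 212 195 123 149 179 186
 186 186 185 185 186 185 186 185 186 185 185 185]
0 -> row 14.9; 3 -> row 18.5; 6 -> row 22.7; 10 -> row 28.9; 15 -> row 37.4; 20 -> row 46.7;
```

```bash
python3 -c "
from h import *
a=eyes.camera('scene');cv2.imwrite('pics/s9.png',a);g=cv2.cvtColor(a,cv2.COLOR_BGR2GRAY)
ch=' .:-=+*#%@'
print('cols 385..444')
for v in range(158,212,1): print(v,''.join(ch[min(9,int(x)//24)] for x in g[v,385:445]))
m=eyes.camera_model('scene');P=np.linalg.inv(np.array(m['pose']))
def pr(p):
  q=P[:3,:3]@np.array(p)+P[:3,3];return (m['cx']+m['fx']*q[0]/q[2]).round(1),(m['cy']+m['fy']*q[1]/q[2]).round(1)
print('hub',pr((.5285,.076,.102)),'grasp',pr((.5297,.1197,.1467)))
for th in (0,5,10,15):
  t=np.radians(th);e=np.array([.5297,.1197-.049*np.cos(t),.1467+.049*np.sin(t)])
  print(th,'elbow',pr(e),'short at 30mm',pr(e-.03*np.array([0,np.sin(t),np.cos(t)])))
"
```

```text
cols 385..444
158 ==################################==-=---.............:::...
159 ####################################===--..............:-:..
160 #####################################----...............:-:.
161 #####################################=---...............::-.
162 #####################################*---:...............:::
163 =####################################-----:...........::..:-
164 -=###################################------.........::=-:..:
165 ==##################################*-----.........:--:--...
166 ===#################################*-----........:-:::::...
167 ===-=###############################=----........:--.::::.::
168 =====###########################---------:::--...:-:.:::::==
169 ======####################*+=:----------======-..:--:::::-==
170 =====-=###################=*=---===============:.:::-:::::-=
171 ========###############--=+*#==================-------:::::-
172 =========########-----==-++*#%===-============-------=-::::.
173 =========####*---======--=+*##===--=-=-==--===------===:::::
174 ==========###-=========--=+***===---------
[... 2213 characters left out ...]
===============
209 ++######+-----------------------============================
210 #-*######+----------------------============================
211 #+-*######+--------------------=============================
hub (np.float64(406.6), np.float64(192.2)) grasp (np.float64(429.2), np.float64(174.3))
0 elbow (np.float64(408.9), np.float64(180.7)) short at 30mm (np.float64(406.1), np.float64(189.3))
5 elbow (np.float64(409.4), np.float64(179.4)) short at 30mm (np.float64(405.5), np.float64(188.4))
10 elbow (np.float64(410.1), np.float64(178.0)) short at 30mm (np.float64(405.1), np.float64(187.3))
15 elbow (np.float64(410.9), np.float64(176.6)) short at 30mm (np.float64(404.8), np.float64(186.2))
```

```bash
python3 -c "
from h import *
for uv in [(401.5,194),(402,192),(404,188.5),(406.5,185),(410,178),(413,173)]:
  c,d=ray('scene',uv);p=c+d*((.5297-c[0])/d[0]);print(uv,p.round(4))
"
```

```text
(401.5, 194) [0.5297 0.0622 0.1034]
(402, 192) [0.5297 0.0619 0.1109]
(404, 188.5) [0.5297 0.0643 0.1224]
(406.5, 185) [0.5297 0.068  0.133 ]
(410, 178) [0.5297 0.0712 0.1554]
(413, 173) [0.5297 0.0747 0.1702]
```

The key is tilted about 10° and its tip only sits in the countersink. I'll lift it out, straighten it on the rim again at the same spot, and then re-insert.

Emit:
{"method": "move_arm", "body": {
  "deltas": [
    {"jaw": 255, "dp": [0.002, 0, -0.02], "turn": 0},
    {"jaw": 255, "dp": [0, 0, -0.025], "turn": 0},
    {"jaw": 255, "dp": [0, 0, -0.02], "turn": 0},
    {"jaw": 255, "dp": [0, 0, 0], "turn": -0.12},
    {"jaw": 255, "dp": [0, 0, 0], "turn": -0.12},
    {"jaw": 255, "dp": [0, 0, 0], "turn": -0.12},
    {"jaw": 255, "dp": [0, 0, 0], "turn": -0.12},
    {"jaw": 255, "dp": [0, 0, 0], "turn": -0.035}
  ]
}}

```text
t: 14.52
ee_pos: [0.5295, 0.1225, 0.1926]
orientation: [[-0.491, 0.871, -0.001], [0.871, 0.491, -0.0], [0.0, -0.001, -1.0]]
ft_force: [0.7, 0.4, -4.9]
width: 0.0169
gripper_force: 30.0
```

```bash
python3 -c "
from h import *
go((.6345,-.1128,.195),119)"
```

```text
t 14.52 at [0.5295 0.1225 0.1926] yaw 119.4 j [ 0.13 -0.01  1.68  0.    1.47 -0.38] f [ 0.7  0.4 -4.9] w 0.0169 gf 30.0
dp [-0.2566 -0.0241 -0.0025] turn 0.007
```

Emit:
{"method": "move_arm", "body": {
  "deltas": [
    {"jaw": 255, "dp": [-0.0367, -0.0034, 0], "turn": 0.007},
    {"jaw": 255, "dp": [-0.0367, -0.0034, 0], "turn": 0},
    {"jaw": 255, "dp": [-0.0367, -0.0034, 0], "turn": 0},
    {"jaw": 255, "dp": [-0.0367, -0.0034, 0], "turn": 0},
    {"jaw": 255, "dp": [-0.0367, -0.0034, 0], "turn": 0},
    {"jaw": 255, "dp": [-0.0367, -0.0034, 0], "turn": 0},
    {"jaw": 255, "dp": [-0.0367, -0.0034, 0], "turn": 0},
    {"jaw": 255, "dp": [0, 0, 0], "turn": 0}
  ]
}}

```text
t: 15.18
ee_pos: [0.633, -0.121, 0.1918]
orientation: [[-0.474, 0.88, -0.0], [0.88, 0.474, -0.003], [-0.002, -0.002, -1.0]]
ft_force: [0.4, -0.1, -3.5]
width: 0.0168
gripper_force: 30.0
```

Emit:
{"method": "move_arm", "body": {
  "deltas": [
    {"jaw": 255, "dp": [0, 0, 0.03], "turn": 0},
    {"jaw": 255, "dp": [0, 0, 0.03], "turn": 0},
    {"jaw": 255, "dp": [0, 0, 0.03], "turn": 0},
    {"jaw": 255, "dp": [0, 0, 0.015], "turn": 0},
    {"jaw": 255, "dp": [0, 0, 0.008], "turn": 0},
    {"jaw": 255, "dp": [0, 0, 0], "turn": 0},
    {"jaw": 255, "dp": [0, 0, 0], "turn": 0}
  ]
}}

```text
t: 15.77
ee_pos: [0.6322, -0.1143, 0.0804]
orientation: [[-0.479, 0.878, 0.0], [0.878, 0.479, -0.0], [-0.0, 0.0, -1.0]]
ft_force: [0.5, -0.7, -3.0]
width: 0.0161
gripper_force: 30.0
```

```bash
python3 -c "
from h import *
go((.6345,-.1128,.051),119);tipside()"
```

```text
t 15.77 at [ 0.6322 -0.1143  0.0804] yaw 118.6 j [-0.26  0.34  1.5   0.    1.3  -0.76] f [ 0.5 -0.7 -3. ] w 0.0161 gf 30.0
dp [0.0002 0.0027 0.0294] turn -0.007
wrist col 314,322: [139 138 139 139 140 140 140 140 140 142 141 142 142 142 142 141 120 121
 122 122 126 161 165 166 167 169 169 169 170 170] [138 139 139 139 139 139 140 140 141 141 140 141 141 141 142 128 131 132
 133 133 135 133 133 158 140 145 186 188 188 188]
0 -> row 16.2; 3 -> row 19.8; 6 -> row 23.9; 10 -> row 30.0; 15 -> row 38.5; 20 -> row 47.7;
```

Emit:
{"method": "move_arm", "body": {
  "deltas": [
    {"jaw": 255, "dp": [0, 0, 0.006], "turn": 0},
    {"jaw": 255, "dp": [0, 0, 0.006], "turn": 0},
    {"jaw": 255, "dp": [0, 0, 0.006], "turn": 0},
    {"jaw": 255, "dp": [0, 0, 0.005], "turn": 0},
    {"jaw": 255, "dp": [0, 0, 0.004], "turn": 0},
    {"jaw": 255, "dp": [0, 0, 0.003], "turn": 0},
    {"jaw": 255, "dp": [0, 0, 0], "turn": 0},
    {"jaw": 255, "dp": [0, 0, 0], "turn": 0}
  ]
}}

```text
t: 16.48
ee_pos: [0.6316, -0.1141, 0.0495]
orientation: [[-0.479, 0.878, -0.001], [0.878, 0.479, 0.001], [0.001, -0.001, -1.0]]
ft_force: [-0.5, 0.3, -2.0]
width: 0.0164
gripper_force: 30.0
```

```bash
python3 -c "
from h import *
go((.6345,-.1128,.193),119);tipside()"
```

```text
t 16.48 at [ 0.6316 -0.1141  0.0495] yaw 118.6 j [-0.26  0.37  1.52  0.    1.25 -0.76] f [-0.5  0.3 -2. ] w 0.0164 gf 30.0
dp [-1.000e-04  3.100e-03 -1.435e-01] turn -0.007
wrist col 314,322: [138 132 123 123 121 123 124 123 123 124 125 124 126 125 125 125 142 179
 179 180 181 181 180 181 182 183 183 183 184 184] [138 131 125 127 128 129 129 131 130 130 130 132 131 132 131 132 132 132
 132 134 132 140 187 191 190 190 190 191 191 191]
0 -> row 16.2; 3 -> row 19.8; 6 -> row 23.9; 10 -> row 30.0; 15 -> row 38.5; 20 -> row 47.7;
```

```bash
python3 -c "
from h import *
w=cv2.cvtColor(eyes.camera('wrist'),cv2.COLOR_BGR2GRAY).astype(int)
for r in (1,4,8,30,60,100,140): print(r,w[r,288:352])
a=eyes.camera('scene');cv2.imwrite('pics/s10.png',a);g=cv2.cvtColor(a,cv2.COLOR_BGR2GRAY)
ch=' .:-=+*#%@'
for v in range(258,322,1): print(v,''.join(ch[min(9,int(x)//20)] for x in g[v,310:375]))
m=eyes.camera_model('scene');P=np.linalg.inv(np.array(m['pose']))
def pr(p):
  q=P[:3,:3]@np.array(p)+P[:3,3];return (m['cx']+m['fx']*q[0]/q[2]).round(1),(m['cy']+m['fy']*q[1]/q[2]).round(1)
s=arm.get_state();R=s['orientation'];G=s['ee_pos']+R@[0,0,-.0188];h=R[:,0]*[1,1,0]
for L in (.041,.049):
 for th in (-10,0):
  t=np.radians(th);u=np.array([0,0,1]);e=G-L*(np.cos(t)*h-np.sin(t)*u);print(L,th,pr(e),pr(e-.07*(np.cos(t)*u+np.sin(t)*h)))
"
```

```text
1 [141 141 141 139 139 140 140 140 140 140 139 140 139 140 139 139 139 139
 139 139 140 139 139 138 139 138 138 138 133 135 134 133 135 136 136 138
 138 139 139 137 138 138 139 139 138 137 138 138 138 138 137 138 138 136
 138 137 139 137 137 137 138 138 139 138]
4 [140 140 140 140 141 140 141 141 140 140 140 141 140 140 139 137 134 134
 131 128 125 125 123 122 120 123 123 124 125 126 125 127 126 125 125 124
 123 125 123 123 126 128 129 130 133 136 138 137 138 139 138 138 138 138
 138 138 138 138 139 138 138 139 139 138]
8 [160 141 140 141 143 141 141 141 142 141 139 131 121 115 115 115 114 114
 114 114 111 112 114 117 116 118 122 124 125 127 127 129 128 129 129 128
 128 128 129 128 129 127 126 125 123 120 119 118 114 115 122 132 137 138
 139 138 138 139 139 139 138 139 138 139]
30 [210 210 210 209 210 209 210 211 212 200 152 115 119 125 128 132 137 142
 147 148 145 141 131 127 121 122 125 129 131 131 132 133 132 132 133 132
 132 132 131 131 131 131 130 131 131 131 130 131 130 129 129 130 137 141
 141 141 142 141 141 142 140 141 140 141]
60 [213 212 213 213 213 213 213 213 214 207 173
[... 4874 characters left out ...]
--
317 *****++*+++***************+*****************+****++++++****------
318 **++++***++************************++********+***++++++++***-----
319 **+++***********+**++++***********+++**********+*++++++*+****----
320 ****++********+****++**++++*******++****+*++***+++**+*********---
321 ************************+++****+**++******++********************-
0.041 -10 (np.float64(332.5), np.float64(282.6)) (np.float64(335.0), np.float64(291.1))
0.041 0 (np.float64(332.5), np.float64(281.4)) (np.float64(331.4), np.float64(294.4))
0.049 -10 (np.float64(330.0), np.float64(285.7)) (np.float64(332.7), np.float64(294.0))
0.049 0 (np.float64(329.9), np.float64(284.4)) (np.float64(329.0), np.float64(297.2))
```

```bash
python3 -c "
from h import *
W=np.linalg.inv(np.array(eyes.camera_model('wrist')['hand_eye']))
def pj(p):
  q=W[:3,:3]@p+W[:3,3];return 318.4+316.2*q[0]/q[2],202.7+316.2*q[1]/q[2]
for th in (3,0,-3,-6,-10,-14):
  a=np.radians(th);o=[]
  for L in (.111,.119,.06):
    top=np.array([L*np.cos(a)+.0098*np.sin(a),0,L*np.sin(a)-.0098*np.cos(a)-.0188])
    ax=np.array([L*np.cos(a),-.0085,L*np.sin(a)-.0188-.0045]); ; u,v=pj(ax);o.append((round(pj(top)[1],1),round(u,1),round(v,1)))
  print(th,o)
" 2>&1 | tail -8; python3 - <<'E'
import sys; sys.path.insert(0,'.')
from h import *
W=np.linalg.inv(np.array(eyes.camera_model('wrist')['hand_eye']))
def pj(p):
    q=W[:3,:3]@p+W[:3,3];return round(318.4+316.2*q[0]/q[2],1),round(202.7+316.2*q[1]/q[2],1)
for th in (3,0,-3,-6,-10,-14):
    a=np.radians(th);o=[]
    for L in (.111,.119,.06):
        top=np.array([L*np.cos(a)+.0098*np.sin(a),0,L*np.sin(a)-.0098*np.cos(a)-.0188])
        edge=np.array([L*np.cos(a),-.0085,L*np.sin(a)-.0188-.0049]);o.append((pj(top)[1],*pj(edge)))
    print(th,o)
w=cv2.cvtColor(eyes.camera('wrist'),cv2.COLOR_BGR2GRAY).astype(int)
for r in range(20,230,15):
    g=np.diff(cv2.GaussianBlur(w[r:r+3].mean(0,keepdims=True).astype(np.float32),(5,1),1)[0]); k=285+np.argmin(g[285:310]); print(r,k,end='; ')
E
```

```text
File "<string>", line 10
    ax=np.array([L*np.cos(a),-.0085,L*np.sin(a)-.0188-.0045]); ; u,v=pj(ax);o.append((round(pj(top)[1],1),round(u,1),round(v,1)))
                                                               ^
SyntaxError: invalid syntax
3 [(np.float64(18.6), np.float64(300.0), np.float64(23.5)), (np.float64(-3.3), np.float64(299.7), np.float64(2.4)), (np.float64(146.3), np.float64(301.4), np.float64(146.5))]
0 [(np.float64(15.1), np.float64(299.2), np.float64(19.0)), (np.float64(-8.3), np.float64(298.8), np.float64(-3.6)), (np.float64(147.9), np.float64(301.1), np.float64(146.9))]
-3 [(np.float64(12.3), np.float64(298.3), np.float64(14.9)), (np.float64(-12.8), np.float64(297.9), np.float64(-9.2)), (np.float64(150.0), np.float64(300.7), np.float64(147.8))]
-6 [(np.float64(10.1), np.float64(297.4), np.float64(11.3)), (np.float64(-16.6), np.float64(296.8), np.float64(-14.3)), (np.float64(152.6), np.float64(300.3), np.float64(149.0))]
-10 [(np.float64(8.6), np.float64(296.0), np.float64(7.6)), (np.float64(-20.4), np.float64(295.3), np.float64(-20.3)), (np.float64(156.9), np.float64(299.8), np.float64(151.4))]
-14 [(np.float64(8.8), np.float64(294.5), np.float64(5.4)), (np.float64(-22.5), np.float64(293.5), np.float64(-24.9)), (np.float64(162.1), np.float64(299.2), np.float64(154.6))]
20 297; 35 297; 50 297; 65 298; 80 298; 95 298; 110 298; 125 298; 140 298; 155 299; 170 299; 185 299; 200 299; 215 299;
```

Emit:
{"method": "move_arm", "body": {
  "deltas": [
    {"jaw": 255, "dp": [0, 0, -0.02], "turn": 0},
    {"jaw": 255, "dp": [0, 0, -0.03], "turn": 0},
    {"jaw": 255, "dp": [0, 0, -0.03], "turn": 0},
    {"jaw": 255, "dp": [0, 0, -0.03], "turn": 0},
    {"jaw": 255, "dp": [0, 0, -0.03], "turn": 0},
    {"jaw": 255, "dp": [0, 0, 0], "turn": 0.12},
    {"jaw": 255, "dp": [0, 0, 0], "turn": 0.12},
    {"jaw": 255, "dp": [0, 0, 0], "turn": 0.12}
  ]
}}

```text
t: 17.35
ee_pos: [0.6323, -0.1144, 0.191]
orientation: [[-0.133, 0.991, 0.001], [0.991, 0.133, -0.0], [-0.001, 0.001, -1.0]]
ft_force: [-0.8, -0.4, -3.1]
width: 0.0172
gripper_force: 30.0
```

Emit:
{"method": "move_arm", "body": {
  "deltas": [
    {"jaw": 255, "dp": [0, 0, 0], "turn": 0.12},
    {"jaw": 255, "dp": [0, 0, 0], "turn": 0.028},
    {"jaw": 255, "dp": [0, 0, 0], "turn": 0},
    {"jaw": 255, "dp": [0, 0, 0], "turn": 0}
  ]
}}

```text
t: 17.68
ee_pos: [0.6318, -0.1143, 0.1898]
orientation: [[0.007, 1.0, -0.0], [1.0, -0.007, 0.0], [0.0, -0.0, -1.0]]
ft_force: [0.8, 0.4, -2.9]
width: 0.0172
gripper_force: 30.0
```

```bash
python3 -c "
from h import *
go((.5295,.122,.193),89.5)"
```

```text
t 17.68 at [ 0.6318 -0.1143  0.1898] yaw 89.6 j [-0.26  0.26  1.4  -0.    1.49 -0.25] f [ 0.8  0.4 -2.9] w 0.0172 gf 30.0
dp [ 0.2355 -0.1041 -0.0032] turn 0.001
```

Emit:
{"method": "move_arm", "body": {
  "deltas": [
    {"jaw": 255, "dp": [0.0336, -0.0149, 0], "turn": 0},
    {"jaw": 255, "dp": [0.0336, -0.0149, 0], "turn": 0},
    {"jaw": 255, "dp": [0.0336, -0.0149, 0], "turn": 0},
    {"jaw": 255, "dp": [0.0336, -0.0149, 0], "turn": 0},
    {"jaw": 255, "dp": [0.0336, -0.0149, 0], "turn": 0},
    {"jaw": 255, "dp": [0.0336, -0.0149, 0], "turn": 0},
    {"jaw": 255, "dp": [0.0336, -0.0149, 0], "turn": 0},
    {"jaw": 255, "dp": [0, 0, 0], "turn": 0}
  ]
}}

```text
t: 18.35
ee_pos: [0.5272, 0.1274, 0.1901]
orientation: [[0.003, 1.0, -0.001], [1.0, -0.003, 0.003], [0.003, -0.001, -1.0]]
ft_force: [0.1, -1.3, -3.3]
width: 0.0165
gripper_force: 30.0
```

Emit:
{"method": "move_arm", "body": {
  "deltas": [
    {"jaw": 255, "dp": [0, 0, 0.02], "turn": 0},
    {"jaw": 255, "dp": [0, 0, 0.013], "turn": 0},
    {"jaw": 255, "dp": [0, 0, 0], "turn": 0},
    {"jaw": 255, "dp": [0, 0, 0], "turn": 0}
  ]
}}

```text
t: 18.68
ee_pos: [0.5288, 0.1212, 0.1555]
orientation: [[0.009, 1.0, -0.003], [1.0, -0.009, -0.001], [-0.001, -0.003, -1.0]]
ft_force: [0.6, 0.5, -3.1]
width: 0.0168
gripper_force: 30.0
```

```bash
python3 -c "
from h import *
go((.5295,.122,.150),89.5);tipside()
a=eyes.camera('scene');cv2.imwrite('pics/s11.png',a);g=cv2.cvtColor(a,cv2.COLOR_BGR2GRAY)
ch=' .:-=+*#%@'
for v in range(158,206,1): print(v,''.join(ch[min(9,max(0,int(x)-60)//14)] for x in g[v,385:440]))
"
```

```text
t 18.68 at [0.5288 0.1212 0.1555] yaw 89.5 j [ 0.13  0.02  1.72 -0.    1.4   0.14] f [ 0.6  0.5 -3.1] w 0.0168 gf 30.0
dp [0.0008 0.0008 0.0055] turn -0.0
wrist col 314,322: [174 197 160 163 169 169 170 170 171 171 172 173 172 173 174 174 174 175
 176 176 176 178 177 178 178 178 179 179 180 181] [193 198 161 175 185 184 185 186 185 185 185 186 186 186 185 186 187 185
 186 186 186 186 187 186 187 186 186 187 186 188]
0 -> row 14.9; 3 -> row 18.5; 6 -> row 22.7; 10 -> row 28.9; 15 -> row 37.4; 20 -> row 46.7; 
158 %%%%%%%%%%%%%%%%%%%%%%%%%%%%%%%%%%%%-::::..::          
159 %%%%%%%%%%%%%%%%%%%%%%%%%%%%%%%%%%%%%-::.....  .:::    
160 #%%%%%%%%%%%%%%%%%%%%%%%%%%%%%%%%%%%%%:.....:::::---   
161 :%%%%%%%%%%%%%%%%%%%%%%%%%%%%%%%%%%#*=..:::::------::::
162 -%%%%%%%%%%%%%%%%%%%%%%%%#%%%###+==..:::----------:....
163 ::%%%%%%%%%%%%%%%%%%%%%%%%%%#-: ..::-------------:.....
164 -:-%%%%%%%%%%%%%%%%%%%%#%%%*+*#-------------:-::::.....
165 -:-%#%%%%%%#%%%%%%#%%%%%%%#=+*%@#::--:::::::::::::..:..
166 -::::%%%%%%%%%%%%%%%%%%%%%-=+#%@%-:::::::::::::::..:...
167 --::-%%%%%%%%%%%%%%%%%%%%%.=+*#%#*::::::::
[... 1593 characters left out ...]
*#   .... .--:::-:-:::----------:-----:-
195 ####%#. *#####+**  ...... -::::-:::::--------------:--:
196 ####%#  =%###%#** ......  :::::-:::::------------------
197 %###%+  =*####%*+:  ....  :::.:::::::------------------
198 %###%-  .-#####%**:.     :::*-::::::::-----------------
199 ###%%. ...+#####%%*+::.::***%%--::::::-----------------
200 %%##% ....:*######*%***+**+#%#%%-::::::--------:----:--
201 %##%% .....:-#######%%%#%%*####%%:::::-----------------
202 %%##% .......+###################:::::----------:------
203 %%##%...:.....:+###############*=..::::-------:--------
204 %%%#%=..........:+*##########**-..:-:::-----------:----
205 %%%##= .......:...:::+-****=-:...:--:::----------------
```

Emit:
{"method": "move_arm", "body": {
  "deltas": [
    {"jaw": 255, "dp": [0.0015, 0, 0.004], "turn": 0},
    {"jaw": 255, "dp": [0, 0, 0.004], "turn": 0},
    {"jaw": 255, "dp": [0, 0, 0.004], "turn": 0},
    {"jaw": 255, "dp": [0, 0, 0.002], "turn": 0},
    {"jaw": 255, "dp": [0, 0, 0], "turn": 0},
    {"jaw": 255, "dp": [0, 0, 0], "turn": 0}
  ]
}}

```text
t: 19.28
ee_pos: [0.5297, 0.1232, 0.1427]
orientation: [[0.009, 1.0, -0.001], [1.0, -0.009, -0.0], [-0.0, -0.001, -1.0]]
ft_force: [0.4, -0.1, -4.0]
width: 0.0165
gripper_force: 30.0
```

Emit:
{"method": "move_arm", "body": {
  "deltas": [
    {"jaw": 255, "dp": [0, 0, 0.002], "turn": 0},
    {"jaw": 255, "dp": [0, 0, 0.002], "turn": 0},
    {"jaw": 255, "dp": [0, 0, 0], "turn": 0},
    {"jaw": 255, "dp": [0, 0, 0], "turn": 0}
  ]
}}

```text
t: 19.62
ee_pos: [0.5297, 0.1233, 0.1388]
orientation: [[0.009, 1.0, -0.0], [1.0, -0.009, -0.0], [-0.0, -0.0, -1.0]]
ft_force: [0.3, -0.4, -3.3]
width: 0.0166
gripper_force: 30.0
```

Emit:
{"method": "move_arm", "body": {
  "deltas": [
    {"jaw": 255, "dp": [0, 0, 0.002], "turn": 0},
    {"jaw": 255, "dp": [0, 0, 0.002], "turn": 0},
    {"jaw": 255, "dp": [0, 0, 0], "turn": 0},
    {"jaw": 255, "dp": [0, 0, 0], "turn": 0}
  ]
}}

```text
t: 19.95
ee_pos: [0.5297, 0.1233, 0.1347]
orientation: [[0.009, 1.0, -0.0], [1.0, -0.009, -0.0], [-0.0, -0.0, -1.0]]
ft_force: [0.6, 0.1, -3.2]
width: 0.0165
gripper_force: 30.0
```

Emit:
{"method": "move_arm", "body": {
  "deltas": [
    {"jaw": 255, "dp": [0, 0, 0.002], "turn": 0},
    {"jaw": 255, "dp": [0, 0, 0.002], "turn": 0},
    {"jaw": 255, "dp": [0, 0, 0], "turn": 0},
    {"jaw": 255, "dp": [0, 0, 0], "turn": 0}
  ]
}}

```text
t: 20.28
ee_pos: [0.5297, 0.1233, 0.1307]
orientation: [[0.009, 1.0, -0.0], [1.0, -0.009, 0.0], [0.0, -0.0, -1.0]]
ft_force: [-0.7, -0.2, -3.5]
width: 0.0165
gripper_force: 30.0
```

Emit:
{"method": "move_arm", "body": {
  "deltas": [
    {"jaw": 255, "dp": [0, 0, 0.002], "turn": 0},
    {"jaw": 255, "dp": [0, 0, 0.002], "turn": 0},
    {"jaw": 255, "dp": [0, 0, 0], "turn": 0},
    {"jaw": 255, "dp": [0, 0, 0], "turn": 0}
  ]
}}

```text
t: 20.62
ee_pos: [0.5302, 0.1235, 0.1274]
orientation: [[0.009, 1.0, 0.001], [1.0, -0.009, 0.0], [0.0, 0.001, -1.0]]
ft_force: [-0.3, 1.8, -0.3]
width: 0.0166
gripper_force: 30.0
```

Emit:
{"method": "move_arm", "body": {
  "deltas": [
    {"jaw": 255, "dp": [0, 0, 0.002], "turn": 0},
    {"jaw": 255, "dp": [0, 0, 0.002], "turn": 0},
    {"jaw": 255, "dp": [0, 0, 0], "turn": 0},
    {"jaw": 255, "dp": [0, 0, 0], "turn": 0}
  ]
}}

```text
t: 20.95
ee_pos: [0.5306, 0.1248, 0.1244]
orientation: [[0.008, 1.0, 0.002], [1.0, -0.008, 0.003], [0.003, 0.002, -1.0]]
ft_force: [-1.8, 7.1, 5.4]
width: 0.0172
gripper_force: 30.0
```

About 20 mm into the hex. I'll release, re-grip at the elbow right over the socket axis, and push down there.

Emit:
{"method": "move_arm", "body": {
  "deltas": [
    {"jaw": 150, "dp": [0, 0, 0], "turn": 0},
    {"jaw": 150, "dp": [0, 0, 0], "turn": 0},
    {"jaw": 150, "dp": [0, 0, 0], "turn": 0},
    {"jaw": 150, "dp": [0, 0, 0], "turn": 0},
    {"jaw": 150, "dp": [-0.02, 0, -0.002], "turn": 0},
    {"jaw": 150, "dp": [-0.023, 0, 0], "turn": 0},
    {"jaw": 150, "dp": [0, 0, 0], "turn": 0},
    {"jaw": 150, "dp": [0, 0, 0], "turn": 0}
  ]
}}

```text
t: 21.62
ee_pos: [0.5295, 0.0794, 0.1249]
orientation: [[0.011, 1.0, -0.0], [1.0, -0.011, -0.0], [-0.0, -0.0, -1.0]]
ft_force: [-0.8, -0.1, 0.5]
width: 0.0381
gripper_force: 0.0
```

```bash
python3 -c "
from h import *
go((.5295,.078,.125),89.5)
a=eyes.camera('scene');cv2.imwrite('pics/s12.png',a);g=cv2.cvtColor(a,cv2.COLOR_BGR2GRAY)
w=cv2.cvtColor(eyes.camera('wrist'),cv2.COLOR_BGR2GRAY)
print(w[40:200:3,314]);print(w[40:200:3,322])
W=np.linalg.inv(wpose())
for th in (0,4,8,12):
  t=np.radians(th);p=np.array([.5285,.076+.16*np.cos(t),.143-.16*np.sin(t)+.0098]);q=W[:3,:3]@p+W[:3,3];print(th,round(202.7+316.2*q[1]/q[2],1))
"
```

```text
t 21.62 at [0.5295 0.0794 0.1249] yaw 89.4 j [ 0.05  0.02  1.78 -0.    1.34  0.06] f [-0.8 -0.1  0.5] w 0.0381 gf 0.0
dp [-0.0014  0.0001 -0.0001] turn -0.002
[181 181 182 181 181 182 181 182 182 142 135 135 135 136 136 135 134 135
 134 133 134 134 134 136 133 134 133 134 133 132 133 133 133 133 133 133
 133 134 134 135 133 134 133 134 134 133 134 134 134 134 134 134 132 134]
[182 183 182 183 183 184 184 185 182 144 137 138 137 136 137 137 137 136
 137 136 135 135 135 132 133 132 133 131 131 130 129 130 129 127 129 128
 127 125 126 125 124 125 124 123 123 123 123 120 121 120 120 120 118 118]
0 -126.7
4 -104.0
8 -82.8
12 -63.0
```

Emit:
{"method": "move_arm", "body": {
  "deltas": [
    {"jaw": 255, "dp": [0, 0, 0], "turn": 0},
    {"jaw": 255, "dp": [0, 0, 0], "turn": 0},
    {"jaw": 255, "dp": [0, 0, 0], "turn": 0},
    {"jaw": 255, "dp": [0, 0, 0], "turn": 0},
    {"jaw": 255, "dp": [0, 0, 0], "turn": 0},
    {"jaw": 255, "dp": [0, 0, 0], "turn": 0},
    {"jaw": 255, "dp": [0, 0, 0], "turn": 0}
  ]
}}

```text
t: 22.3
ee_pos: [0.5296, 0.0803, 0.1251]
orientation: [[0.009, 1.0, 0.0], [1.0, -0.009, -0.0], [-0.0, 0.0, -1.0]]
ft_force: [0.5, -0.5, 1.2]
width: 0.01
gripper_force: 37.2
```

Emit:
{"method": "move_arm", "body": {
  "deltas": [
    {"jaw": 255, "dp": [0, 0, 0.002], "turn": 0},
    {"jaw": 255, "dp": [0, 0, 0.002], "turn": 0},
    {"jaw": 255, "dp": [0, 0, 0], "turn": 0},
    {"jaw": 255, "dp": [0, 0, 0], "turn": 0}
  ]
}}

```text
t: 22.63
ee_pos: [0.5313, 0.0796, 0.1235]
orientation: [[0.009, 1.0, 0.004], [1.0, -0.009, -0.001], [-0.001, 0.004, -1.0]]
ft_force: [-2.3, -3.8, 13.3]
width: 0.0098
gripper_force: 36.8
```

Emit:
{"method": "move_arm", "body": {
  "deltas": [
    {"jaw": 255, "dp": [0, 0, 0.002], "turn": 0},
    {"jaw": 255, "dp": [0, 0, 0.002], "turn": 0},
    {"jaw": 255, "dp": [0, 0, 0], "turn": 0},
    {"jaw": 255, "dp": [0, 0, 0], "turn": 0}
  ]
}}

```text
t: 22.97
ee_pos: [0.5328, 0.0791, 0.1221]
orientation: [[0.01, 1.0, 0.008], [1.0, -0.01, -0.002], [-0.002, 0.008, -1.0]]
ft_force: [-4.1, -6.6, 26.5]
width: 0.0101
gripper_force: 39.7
```

```bash
python3 -c "
from h import *
for n in ('s12','now'):
  g=cv2.imread('pics/s12.png') if n=='s12' else eyes.camera('scene')
  if n=='now': cv2.imwrite('pics/s13.png',g)
  g=cv2.cvtColor(g,cv2.COLOR_BGR2GRAY)
  ch=' .:-=+*#%@'
  print(n)
  for v in range(140,206,1): print(v,''.join(ch[min(9,max(0,int(x)-40)//18)] for x in g[v,375:475]))
"
```

```text
s12
140 ::.....:--=====-++-        ..    .:::--::---------:.               .:-+=============================
141 .:....::----=---=++         ..    :::-=:.::-:::::---          ...:--================================
142 .::.::::-----------          ..    :::-. .:::::::--.         .::----================================
143 ::::-:------------:          ..    .::::.::::::::--          :::----================================
144 -----:------------            ..    .::-=-:::::::-:          :::---=================================
145 ----::----------:-             ..    :::-=-:::::--.         :::----=================================
146 -----:------------             ...   .:::-=:::::--          -::---==================================
147 -----::--------:--              ..    .:::=-::::-:          ::---=+=================================
148 ------::------::--:              ..    :::-=-::--.      ..  .:---=+=============+===================
149 -------::::::::----:         ...  ..    :::-=-:--   ..:-::   ..  .==================================
150 ----------::--------       .:::-   .    .:
[... 12067 characters left out ...]
::::::::-------------------------------------#########################
200 ########+*###:-...:::---------::::::----------------------------------------########################
201 ########+####--..:::::-----------------------:------------------------------:%######################
202 ########+#####-..::::::---------------------:--------------------------------#######################
203 ########+*#####..::::::::------------------::---------------------------------#############**#######
204 ########+=#####:..:::::::::--------------:::----------------------------------:%###########**#*#####
205 #########-#####=..::::::::::::---------:::::-----------------------------------##########=##########
```

Emit:
{"method": "move_arm", "body": {
  "deltas": [
    {"jaw": 100, "dp": [0, 0, -0.004], "turn": 0},
    {"jaw": 100, "dp": [0, 0, -0.004], "turn": 0},
    {"jaw": 100, "dp": [0, 0, 0], "turn": 0},
    {"jaw": 100, "dp": [0, 0, 0], "turn": 0},
    {"jaw": 100, "dp": [0, 0, -0.03], "turn": 0},
    {"jaw": 100, "dp": [0, 0, -0.035], "turn": 0},
    {"jaw": 100, "dp": [-0.03, 0, -0.02], "turn": 0},
    {"jaw": 100, "dp": [-0.03, 0, 0], "turn": 0}
  ]
}}

```text
t: 23.68
ee_pos: [0.5314, 0.021, 0.2152]
orientation: [[0.005, 1.0, 0.008], [1.0, -0.005, 0.0], [0.0, 0.008, -1.0]]
ft_force: [0.6, 0.1, 0.8]
width: 0.0555
gripper_force: 0.0
```

```bash
python3 -c "
from h import *
go((.5295,.078,.125),89.5)
T=wpose();w=eyes.camera('wrist');cv2.imwrite('pics/w14.png',w);np.save('w14.npy',T);a=eyes.camera('scene');cv2.imwrite('pics/s14.png',a)
ch=' .:-=+*#%@'
g=cv2.cvtColor(w,cv2.COLOR_BGR2GRAY);g=g[::4,200:440:2]
for v in range(0,g.shape[0]-35): print(v*4,''.join(ch[min(9,max(0,int(x)-60)//17)] for x in g[v]))
W=np.linalg.inv(T)
for p in ((.5285,.076,.102),(.5285,.076,.143),(.5285,.236,.143)):
  q=W[:3,:3]@np.array(p)+W[:3,3];print(p,318.4+316.2*q[0]/q[2],202.7+316.2*q[1]/q[2])
g=cv2.cvtColor(a,cv2.COLOR_BGR2GRAY)
for v in range(150,206,1): print(v,''.join(ch[min(9,max(0,int(x)-40)//18)] for x in g[v,385:470]))
"
```

```text
t 23.68 at [0.5314 0.021  0.2152] yaw 89.7 j [-0.06 -0.06  1.69  0.    1.5  -0.05] f [0.6 0.1 0.8] w 0.0555 gf 0.0
dp [ 0.0569 -0.0028  0.0902] turn 0.003
0 %%%%%########%%%%%%%%%%%%%%%%%%%%%%%%%%%%%%%%%%%%%%%*=+*******+=%%%%%%%%%%%%%%%%%%%%%%%%%%%%%%%%%%%%%%%%%%%%%%%%%#######
4 %%%%%#######+#%%%%%%%%%%%%%%%%%%%%%%%%%%%%%%%%%%%%%%*=+*******+=#%%%%%%%%%%%%%%%%%%%%%%%%%%%%%%%%%%%%%%%%%%%%%%%%%###%##
8 %%%%%%#####*+%%%%%%%%%%%%%%%%%%%%%%%%%%%%%%%%%%%%%%%#=+*******+=#%%%%%%%%%%%%%%%%%%%%%%%%%%%%%%%%%%%%%%%%%%%%%%%%%%%%%#%
12 %%%%%%######*#%%%%%%%%%%%%%%%%%%%%%%%%%%%%%%%%%%%%%%#=+*******+=*%%%%%%%%%%%%%%%%%%%%%%%%%%%%%%%%%%%%%%%%%%%%%%%%%%%%%%%
16 %%%%%%%%#####%%%%%%%%%%%%%%%%%%%%%%%%%%%%%%%%%%%%%%%#=+*******+=+%%%%%%%%%%%%%%%%%%%%%%%%%%%%%%%%%%%%%%%%%%%%%%%%%%%%%%%
20 %%%%%%%%%%%%%%%%%%%%%%%%%%%%%%%%%%%%%%%%%%%%%%%%%%%%%=+*******+++%%%%%%%%%%%%%%%%%%%%%%%%%%%%%%%%%%%%%%%%%%%%%%%%%%%%%%%
24 %%%%%%%%%%%%%%%%%%%%%%%%%%%%%%%%%%%%%%%%%%%%%%%%%%%%%=+*******++=%%%%%%%%%%%%%%%%%%%%%%%%%%%%%%%%%%%%%%%%%%%%%%%%%%%%%%%
28 %%%%%%%%%%%%%%%%%%%%%%%%%%%%%%%%%%%%%%%%%%%%%%%%%%%%%++*******++=%%%%%%%%%%%%
[... 11673 characters left out ...]
--:::::::::::::----------------------==%##############################
199 -----....::-------::::::::::---------------------===%################################
200 -----...:::---------::::::--------------------===%%%#################################
201 -----...::::-----------------------:----------%%%####################################
202 -----..::::::---------------------:--------===%######################################
203 -----..::::::::------------------::-------=%%####################################**##
204 -----::::::::::::---------------::--------#%#####################################****
205 -----:.:::::::::::::---------:::::---------####################################+#####
```

```bash
python3 -c "
from h import *
for uv in [(424,180.5),(421,183),(410,193),(405,198),(445,180.5),(468,182)]:
  c,d=ray('scene',uv);p=c+d*((.529-c[0])/d[0]);print(uv,p.round(4))
T=np.load('w14.npy')
for uv in [(319,104),(316,110),(312,148)]:
  print(uv,[plane(ray('wrist',uv,T),z)[:2].round(4).tolist() for z in (.09,.105,.12,.135)])
g=cv2.cvtColor(cv2.imread('pics/s14.png'),cv2.COLOR_BGR2GRAY)
ch=' .:-=+*#%@'
for v in range(170,200,1): print(v,''.join(ch[min(9,max(0,int(x)-40)//18)] for x in g[v,415:535]))
"
```

```text
(424, 180.5) [0.529  0.1125 0.1277]
(421, 183) [0.529  0.1067 0.1215]
(410, 193) [0.529  0.0858 0.0949]
(405, 198) [0.529  0.0764 0.0804]
(445, 180.5) [0.529  0.1744 0.0999]
(468, 182) [0.529  0.2517 0.0595]
(319, 104) [[0.5323, 0.1046], [0.5322, 0.104], [0.532, 0.1034], [0.5319, 0.1028]]
(316, 110) [[0.5296, 0.0996], [0.5296, 0.0993], [0.5296, 0.0989], [0.5296, 0.0986]]
(312, 148) [[0.5257, 0.0665], [0.5259, 0.0679], [0.5261, 0.0692], [0.5263, 0.0706]]
170 -------------=+*#####################%-..:---.-#####+===================================================================
171 ----------=**%########################%-------%######+==================================================================
172 ------==**##############################%%%#%#########+====================================================+============
173 ---=+*################################################%+=====+++========================================================
174 =**%%##################################################%+===+###*+========+=============================================
175 %############
[... 2407 characters left out ...]
#########################%=======+=========+++++++=====++==================
195 --:----%#####::--------------===%######################################*=======+==+=+=====+==========++=+=====+====+====
196 -------%##::--------------===%%########################################%===========+=+==============+++======+===+==+++=
197 ------------------------==%%############################################*===++=====++++++====++++=======+=======+=======
198 ----------------------==%################################################=============+++====++++========+++==+++=======
199 -------------------===%#################################################%+=+===========++====+===============+++======+=
```

The key tipped by about 25° after the release: elbow at roughly y=0.107, z=0.13, short arm still in the hole. I'll grip right next to the elbow and swing it upright about the hole.

Emit:
{"method": "move_arm", "body": {
  "deltas": [
    {"jaw": 100, "dp": [0.033, -0.001, 0], "turn": 0},
    {"jaw": 100, "dp": [0.033, -0.001, 0], "turn": 0},
    {"jaw": 100, "dp": [0.033, 0, 0.02], "turn": 0},
    {"jaw": 100, "dp": [0, 0, 0.03], "turn": 0},
    {"jaw": 100, "dp": [0, 0, 0.03], "turn": 0},
    {"jaw": 100, "dp": [0, 0, 0.02], "turn": 0},
    {"jaw": 100, "dp": [0, 0, 0.006], "turn": 0},
    {"jaw": 255, "dp": [0, 0, 0], "turn": 0}
  ]
}}

```text
t: 24.45
ee_pos: [0.5253, 0.1196, 0.1008]
orientation: [[0.009, 1.0, -0.006], [1.0, -0.009, -0.0], [-0.0, -0.006, -1.0]]
ft_force: [0.7, -0.1, -0.7]
width: 0.0534
gripper_force: 0.0
```

Emit:
{"method": "move_arm", "body": {
  "deltas": [
    {"jaw": 255, "dp": [0, 0, 0], "turn": 0},
    {"jaw": 255, "dp": [0, 0, 0], "turn": 0},
    {"jaw": 255, "dp": [0, 0, 0], "turn": 0},
    {"jaw": 255, "dp": [0, 0, 0], "turn": 0},
    {"jaw": 255, "dp": [0, 0, 0], "turn": 0},
    {"jaw": 255, "dp": [0, 0, 0], "turn": 0}
  ]
}}

```text
t: 24.95
ee_pos: [0.529, 0.1194, 0.1054]
orientation: [[0.009, 1.0, 0.003], [1.0, -0.009, 0.0], [0.0, 0.003, -1.0]]
ft_force: [2.4, -0.4, 4.1]
width: 0.0167
gripper_force: 29.9
```

Emit:
{"method": "move_arm", "body": {
  "deltas": [
    {"jaw": 255, "dp": [-0.004, 0, -0.003], "turn": 0},
    {"jaw": 255, "dp": [-0.004, 0, -0.002], "turn": 0},
    {"jaw": 255, "dp": [0, 0, 0], "turn": 0}
  ]
}}

```text
t: 25.2
ee_pos: [0.5283, 0.1126, 0.1098]
orientation: [[0.009, 1.0, 0.002], [1.0, -0.009, 0.003], [0.003, 0.002, -1.0]]
ft_force: [2.4, 8.5, -0.3]
width: 0.017
gripper_force: 30.0
```

Emit:
{"method": "move_arm", "body": {
  "deltas": [
    {"jaw": 255, "dp": [-0.004, 0, -0.002], "turn": 0},
    {"jaw": 255, "dp": [-0.004, 0, -0.001], "turn": 0},
    {"jaw": 255, "dp": [0, 0, 0], "turn": 0}
  ]
}}

```text
t: 25.45
ee_pos: [0.5285, 0.1049, 0.1131]
orientation: [[0.008, 1.0, 0.002], [1.0, -0.008, 0.003], [0.003, 0.002, -1.0]]
ft_force: [2.6, 9.5, 1.5]
width: 0.0167
gripper_force: 30.0
```

Emit:
{"method": "move_arm", "body": {
  "deltas": [
    {"jaw": 255, "dp": [-0.004, 0, -0.001], "turn": 0},
    {"jaw": 255, "dp": [-0.004, 0, 0], "turn": 0},
    {"jaw": 255, "dp": [0, 0, 0], "turn": 0}
  ]
}}

```text
t: 25.7
ee_pos: [0.5285, 0.0967, 0.1141]
orientation: [[0.008, 1.0, 0.002], [1.0, -0.008, 0.003], [0.003, 0.002, -1.0]]
ft_force: [2.2, 7.5, 1.3]
width: 0.0169
gripper_force: 30.0
```

Emit:
{"method": "move_arm", "body": {
  "deltas": [
    {"jaw": 255, "dp": [-0.004, 0, 0], "turn": 0},
    {"jaw": 255, "dp": [0, 0, 0], "turn": 0}
  ]
}}

```text
t: 25.87
ee_pos: [0.5285, 0.0927, 0.1139]
orientation: [[0.008, 1.0, 0.002], [1.0, -0.008, 0.003], [0.003, 0.002, -1.0]]
ft_force: [4.2, 8.4, 0.6]
width: 0.0171
gripper_force: 30.0
```

```bash
cat > sc.py <<'E'
from h import *
go((.5295,.09,.116),89.5)
T=wpose();w=eyes.camera('wrist');a=eyes.camera('scene');cv2.imwrite('pics/s15.png',a)
ch=' .:-=+*#%@'
g=cv2.cvtColor(a,cv2.COLOR_BGR2GRAY)
for v in range(160,204,1): print(v,''.join(ch[min(9,max(0,int(x)-40)//18)] for x in g[v,385:445]))
E
python3 sc.py
```

```text
t 25.87 at [0.5285 0.0927 0.1139] yaw 89.5 j [0.08 0.03 1.79 0.   1.32 0.08] f [4.2 8.4 0.6] w 0.0171 gf 30.0
dp [-0.0027  0.001  -0.0021] turn 0.0
160 ###################%=  ..-  ...---...                   ... 
161 #####################.:==%: ..  .   ..                   ...
162 #####################%%%%%=          .                    ..
163 ##########################-.          .                    .
164 ##########################:.          ..                   .
165 #########################+:            .                    
166 #########################*:             .                   
167 #########################-.             ..                  
168 #########################.               ..                .
169 ########################+:.               .                 
170 ########################:::                ..               
171 ####################:::-::::               .:            .:.
172 #################::-----::::.         ..:.        . .  .:=::
173 ##############::-------::::::       .:-:.:             ..   
174 %#######-#:::-----------::::       .::
[... 1207 characters left out ...]
-:-----::::::::::--::::------------:::--:---------
194 ####:-:-###:-----.:::::::::------------------:----..--------
195 ####-:.:*##-:----:::::::::------:------------.:---.:--------
196 #####:..=###-----:::::::::---::-------------+ :-------------
197 #####:..=*###:--:::::::::.::::--------------:-:-------------
198 #####=..:-***-:-::::::::.:::::------------------------------
199 #####:.::.+###-:--::::::::::--------------------------------
200 #####..:::-*###-:---::::::----------------------------------
201 #####.::::.:-*##-:-----------------:------------------------
202 #####.:::::::+*##:----------------:-------------------------
203 #####.::::::::-+*----------------::-------------------------
```

Emit:
{"method": "move_arm", "body": {
  "deltas": [
    {"jaw": 255, "dp": [-0.002, 0, 0.002], "turn": 0},
    {"jaw": 255, "dp": [0, 0, 0.002], "turn": 0},
    {"jaw": 255, "dp": [0, 0, 0.002], "turn": 0},
    {"jaw": 255, "dp": [0, 0, 0], "turn": 0},
    {"jaw": 255, "dp": [0, 0, 0], "turn": 0}
  ]
}}

```text
t: 26.38
ee_pos: [0.5285, 0.0911, 0.1074]
orientation: [[0.008, 1.0, 0.002], [1.0, -0.008, 0.003], [0.003, 0.002, -1.0]]
ft_force: [5.7, 9.0, -2.1]
width: 0.0168
gripper_force: 30.0
```

Emit:
{"method": "move_arm", "body": {
  "deltas": [
    {"jaw": 255, "dp": [0, 0, 0.002], "turn": 0},
    {"jaw": 255, "dp": [0, 0, 0], "turn": 0},
    {"jaw": 255, "dp": [0, 0, 0], "turn": 0}
  ]
}}

```text
t: 26.63
ee_pos: [0.5285, 0.0911, 0.1054]
orientation: [[0.008, 1.0, 0.002], [1.0, -0.008, 0.003], [0.003, 0.002, -1.0]]
ft_force: [4.9, 8.9, -2.5]
width: 0.0169
gripper_force: 30.0
```

```bash
python3 sc.py; python3 -c "
from h import *
m=eyes.camera_model('scene');P=np.linalg.inv(np.array(m['pose']))
def pr(p):
  q=P[:3,:3]@np.array(p)+P[:3,3];return (m['cx']+m['fx']*q[0]/q[2]).round(1),(m['cy']+m['fy']*q[1]/q[2]).round(1)
for z in (.135,.145,.15): print(z,pr((.5285,.076,z)),pr((.5285,.236,z)))
w=cv2.cvtColor(eyes.camera('wrist'),cv2.COLOR_BGR2GRAY)
W=np.linalg.inv(wpose())
for p in ((.5285,.19,.145),(.5285,.236,.145),(.5285,.225,.11)):
  q=W[:3,:3]@np.array(p)+W[:3,3];print(p,318.4+316.2*q[0]/q[2],202.7+316.2*q[1]/q[2])
for r in (5,60,120,180): print(r,w[r,280:360:2])
"
```

```text
t 26.63 at [0.5285 0.0911 0.1054] yaw 89.5 j [0.07 0.04 1.8  0.   1.3  0.08] f [ 4.9  8.9 -2.5] w 0.0169 gf 30.0
dp [-0.001   0.0011 -0.0106] turn 0.0
160 ################=     :. ...   ..                           
161 ################%=   ..  .    .:.                    ..     
162 #################%   ::   ...:==:.                   ...    
163 ##################=   ... ...---- .                   ...   
164 ###################=:-=*+  ....   ..                   ...  
165 ###################%%%%%%          .                    ..  
166 ########################*.          .                   ..:.
167 ########################-.          ..                   .::
168 ########################-.           .                      
169 #######################%:             .                    :
170 #####################:-*:             ..                  ::
171 ##################:::--:.              .                 .: 
172 ###############::------:.               .                 :.
173 ###########:::----------:.               .                .-
174 ########::-------------:::         
[... 2308 characters left out ...]
.1716829289 -26.667759964949937
5 [206 206 205 206 206 205 206 201 133 129 136 146 155 159 169 176 184 184
 185 185 185 184 184 182 182 183 182 181 173 180 207 205 206 206 206 206
 206 205 206 205]
60 [209 209 209 209 208 209 209 209 187 137 148 158 166 172 181 142 130 131
 131 133 134 132 132 132 132 132 138 134 127 175 210 209 209 208 208 209
 208 208 209 209]
120 [144 143 143 143 143 144 143 143 142 117 118 122 127 130 129 131 132 132
 132 134 134 134 133 132 133 128 124 121 116 139 141 141 142 141 141 141
 141 142 141 140]
180 [142 141 140 140 141 141 141 140 141 134 121 127 131 133 132 131 132 131
 130 133 134 133 132 130 127 123 119 115 111 138 139 139 139 139 140 139
 138 139 139 139]
```

Emit:
{"method": "move_arm", "body": {
  "deltas": [
    {"jaw": 150, "dp": [0, 0, 0], "turn": 0},
    {"jaw": 150, "dp": [0, 0, 0], "turn": 0},
    {"jaw": 150, "dp": [0, 0, 0], "turn": 0},
    {"jaw": 150, "dp": [0, 0, -0.004], "turn": 0},
    {"jaw": 150, "dp": [0, 0, -0.004], "turn": 0},
    {"jaw": 150, "dp": [0, 0, 0], "turn": 0}
  ]
}}

```text
t: 27.28
ee_pos: [0.5281, 0.0892, 0.1141]
orientation: [[0.009, 1.0, 0.001], [1.0, -0.009, -0.0], [-0.0, 0.001, -1.0]]
ft_force: [0.5, -0.2, 0.5]
width: 0.0382
gripper_force: 0.0
```

```bash
cat > ax.py <<'E'
from h import *
go((.5295,.15,.114),89.5)
w=cv2.cvtColor(eyes.camera('wrist'),cv2.COLOR_BGR2GRAY).astype(np.float32)
for r in (6,40,80,120,160,200):
    g=np.diff(cv2.GaussianBlur(w[r:r+4].mean(0,keepdims=True),(5,1),1)[0])
    l=275+np.argmin(g[275:310]); R=325+np.argmax(g[325:360]); zc=.017*316.2/max(R-l,1); yc=(r+2-202.7)/316.2*zc
    x=.071-.9657*yc-.2595*zc; z=-.1661-.2595*yc+.9657*zc
    print(r,l,R,'x',round(x,3),'axis world z',round(arm.get_state()['ee_pos'][2]-z-.0049,4))
E
python3 ax.py
```

```text
t 27.28 at [0.5281 0.0892 0.1141] yaw 89.5 j [ 0.07  0.03  1.79 -0.    1.32  0.08] f [ 0.5 -0.2  0.5] w 0.0382 gf 0.0
dp [0.0608 0.0008 0.0001] turn -0.0
6 277 329 x 0.106 axis world z 0.1587
40 281 348 x 0.09 axis world z 0.187
80 285 347 x 0.08 axis world z 0.1827
120 289 325 x 0.069 axis world z 0.121
160 293 329 x 0.051 axis world z 0.1259
200 296 343 x 0.042 axis world z 0.1645
```

```bash
python3 -c "
from h import *
w=cv2.cvtColor(eyes.camera('wrist'),cv2.COLOR_BGR2GRAY)
for r in (6,60,120,180): print(r,w[r,264:356:2])
T=wpose();W=np.linalg.inv(T)
for th in (0,5,10,20):
  t=np.radians(th);o=[]
  for L in (.06,.08,.1,.12):
    for sgn in (-.0085,.0085):
      p=np.array([.5285+sgn,.076+L*np.cos(t),.135-L*np.sin(t)+.0049]);q=W[:3,:3]@p+W[:3,3];o+=[(round(318.4+316.2*q[0]/q[2]),round(202.7+316.2*q[1]/q[2]))]
  print(th,o)
"
```

```text
6 [209 208 208 208 208 207 207 141 135 145 156 162 173 181 187 186 187 186
 185 184 184 183 181 178 167 168 210 209 209 209 209 209 208 208 208 208
 208 208 208 208 208 208 209 208 209 208]
60 [212 212 212 212 212 212 212 211 212 207 151 153 165 175 180 189 190 190
 190 192 191 190 188 187 186 178 169 158 146 209 213 212 212 212 211 211
 212 211 212 212 211 211 212 212 212 212]
120 [213 213 213 213 204 142 145 145 145 146 146 146 147 125 123 130 135 136
 135 136 135 135 138 137 137 136 135 131 126 121 120 143 144 143 142 144
 144 143 144 144 144 144 144 144 144 144]
180 [145 145 144 145 144 143 144 144 144 144 144 143 142 142 144 144 132 130
 135 136 137 134 135 134 134 137 135 136 132 128 123 119 115 111 137 135
 132 126 117 119 132 140 142 141 141 142]
0 [(302, 177), (340, 176), (301, 131), (341, 130), (300, 81), (341, 81), (299, 28), (341, 27)]
5 [(303, 175), (339, 175), (302, 131), (340, 130), (301, 84), (340, 84), (300, 36), (340, 35)]
10 [(303, 174), (339, 174), (303, 132), (339, 132), (302, 89), (338, 88), (301, 44), (338, 44)]
20 [(304, 176), (337, 176), (304, 138), (337, 138), (304, 101), (336, 100), (304, 64), (336, 64)]
```

Key is home and standing, with a slight sag and yaw slack. Now I'll slide the loosely opened fingers out along the lever and turn it clockwise.

Emit:
{"method": "move_arm", "body": {
  "deltas": [
    {"jaw": 150, "dp": [0.02, -0.001, 0], "turn": -0.045},
    {"jaw": 150, "dp": [0.02, -0.002, 0.002], "turn": -0.045},
    {"jaw": 150, "dp": [0.021, 0, 0.004], "turn": 0},
    {"jaw": 190, "dp": [0, 0, 0], "turn": 0},
    {"jaw": 190, "dp": [0, 0, 0], "turn": 0},
    {"jaw": 190, "dp": [0, 0, 0], "turn": 0}
  ]
}}

```text
t: 27.88
ee_pos: [0.5222, 0.1498, 0.1069]
orientation: [[-0.081, 0.997, -0.0], [0.997, 0.081, -0.0], [-0.0, -0.0, -1.0]]
ft_force: [-0.1, 0.4, -0.6]
width: 0.025
gripper_force: 0.0
```

```bash
python3 -c "
from h import *
go((.5285,.076,.108),89.5)
w=cv2.cvtColor(eyes.camera('wrist'),cv2.COLOR_BGR2GRAY)
for r in (40,100,160): print(r,w[r,264:356:2])"
```

```text
t 27.88 at [0.5222 0.1498 0.1069] yaw 94.7 j [ 0.19  0.06  1.77 -0.    1.31  0.1 ] f [-0.1  0.4 -0.6] w 0.025 gf 0.0
dp [-0.074   0.0002 -0.0011] turn 0.09
40 [234 183 152 206 188 199 216 216 217 217 217 216 217 216 216 216 216 217
 217 217 217 217 216 216 216 217 216 216 216 216 216 216 216 216 216 216
 216 216 216 216 214 190 207 213 202 230]
100 [151 151 151 150 151 152 151 151 151 151 151 150 150 150 151 151 151 151
 150 146 108 111 115 119 122 125 131 136 135 135 135 134 134 134 133 133
 137 150 150 149 150 149 149 149 148 148]
160 [214 206 144 146 146 147 147 147 147 147 147 147 147 147 146 148 147 147
 147 148 127 110 114 120 123 127 132 132 132 134 134 133 132 131 131 127
 123 143 146 144 144 144 145 144 144 144]
```

Emit:
{"method": "move_arm", "body": {
  "deltas": [
    {"jaw": 190, "dp": [-0.0001, 0.0044, 0], "turn": 0.06},
    {"jaw": 190, "dp": [-0.0001, 0.0044, 0], "turn": 0.06},
    {"jaw": 190, "dp": [-0.0001, 0.0044, 0], "turn": 0.06},
    {"jaw": 190, "dp": [-0.0001, 0.0044, 0], "turn": 0.06},
    {"jaw": 190, "dp": [-0.0001, 0.0044, 0], "turn": 0.06},
    {"jaw": 190, "dp": [-0.0001, 0.0044, 0], "turn": 0.06}
  ]
}}

```text
t: 28.43
ee_pos: [0.5474, 0.1472, 0.1068]
orientation: [[0.279, 0.96, -0.003], [0.96, -0.279, 0.0], [-0.001, -0.003, -1.0]]
ft_force: [-7.5, 2.0, 3.5]
width: 0.0237
gripper_force: 3.5
```

Emit:
{"method": "move_arm", "body": {
  "deltas": [
    {"jaw": 190, "dp": [-0.0001, 0.0044, 0], "turn": 0.06},
    {"jaw": 190, "dp": [-0.0001, 0.0044, 0], "turn": 0.06},
    {"jaw": 190, "dp": [-0.0001, 0.0044, 0], "turn": 0.06},
    {"jaw": 190, "dp": [-0.0001, 0.0044, 0], "turn": 0.06},
    {"jaw": 190, "dp": [-0.0001, 0.0044, 0], "turn": 0.06},
    {"jaw": 190, "dp": [-0.0001, 0.0044, 0], "turn": 0.06}
  ]
}}

```text
t: 28.93
ee_pos: [0.5713, 0.1362, 0.1069]
orientation: [[0.599, 0.8, -0.002], [0.8, -0.599, 0.001], [-0.0, -0.003, -1.0]]
ft_force: [-4.8, 4.5, 2.7]
width: 0.0238
gripper_force: 3.5
```

```bash
python3 -c "
from h import *
go((.5285,.076,.108),40)
w=cv2.cvtColor(eyes.camera('wrist'),cv2.COLOR_BGR2GRAY)
for r in (100,160): print(r,w[r,264:376:2])"
```

```text
t 28.93 at [0.5713 0.1362 0.1069] yaw 53.2 j [0.15 0.18 1.64 0.   1.32 0.79] f [-4.8  4.5  2.7] w 0.0238 gf 3.5
dp [-0.0738  0.0018 -0.001 ] turn 0.23
100 [145 145 145 146 145 147 146 147 147 121 103 108 113 114 121 125 130 131
 132 133 133 131 132 132 133 131 145 148 148 149 149 148 150 149 150 150
 150 150 150 171 191 212 214 214 213 214 214 214 214 214 213 213 213 213
 213 213]
160 [142 142 142 142 142 141 141 142 143 142 142 139 107 107 115 119 121 126
 129 130 131 131 131 131 130 130 130 125 125 145 144 144 145 144 144 145
 145 144 145 145 143 144 143 145 145 145 145 145 143 144 145 144 145 145
 144 145]
```

Emit:
{"method": "move_arm", "body": {
  "deltas": [
    {"jaw": 190, "dp": [-0.0001, 0.0044, 0], "turn": 0.06},
    {"jaw": 190, "dp": [-0.0001, 0.0044, 0], "turn": 0.06},
    {"jaw": 190, "dp": [-0.0001, 0.0044, 0], "turn": 0.06},
    {"jaw": 190, "dp": [-0.0001, 0.0044, 0], "turn": 0.06}
  ]
}}

```text
t: 29.32
ee_pos: [0.5844, 0.1244, 0.1071]
orientation: [[0.772, 0.635, -0.001], [0.635, -0.772, 0.002], [-0.0, -0.002, -1.0]]
ft_force: [-3.8, 4.6, 2.8]
width: 0.0237
gripper_force: 3.5
```

Emit:
{"method": "move_arm", "body": {
  "deltas": [
    {"jaw": 190, "dp": [-0.0001, 0.003, 0], "turn": 0.04},
    {"jaw": 190, "dp": [-0.0001, 0.003, 0], "turn": 0.04},
    {"jaw": 190, "dp": [-0.0001, 0.003, 0], "turn": 0.04}
  ]
}}

```text
t: 29.57
ee_pos: [0.5885, 0.1187, 0.1072]
orientation: [[0.842, 0.54, -0.004], [0.54, -0.842, 0.004], [-0.001, -0.006, -1.0]]
ft_force: [-12.2, 14.7, 8.3]
width: 0.024
gripper_force: 9.4
```

Emit:
{"method": "move_arm", "body": {
  "deltas": [
    {"jaw": 190, "dp": [-0.0001, 0.003, 0], "turn": 0.04},
    {"jaw": 190, "dp": [-0.0001, 0.003, 0], "turn": 0.04},
    {"jaw": 190, "dp": [0, 0, 0], "turn": 0}
  ]
}}

```text
t: 29.82
ee_pos: [0.5906, 0.1152, 0.1071]
orientation: [[0.882, 0.471, -0.005], [0.471, -0.882, 0.007], [-0.001, -0.008, -1.0]]
ft_force: [-13.6, 18.8, 8.5]
width: 0.0239
gripper_force: 11.6
```

Emit:
{"method": "move_arm", "body": {
  "deltas": [
    {"jaw": 190, "dp": [0, 0.003, 0], "turn": 0.04},
    {"jaw": 190, "dp": [0, 0, 0], "turn": 0},
    {"jaw": 140, "dp": [0, -0.006, 0], "turn": 0},
    {"jaw": 140, "dp": [0, -0.004, 0], "turn": 0},
    {"jaw": 140, "dp": [0, 0, 0], "turn": 0},
    {"jaw": 140, "dp": [0, 0, 0], "turn": 0}
  ]
}}

```text
t: 30.32
ee_pos: [0.5896, 0.1177, 0.1068]
orientation: [[0.9, 0.436, -0.001], [0.436, -0.9, -0.0], [-0.001, -0.001, -1.0]]
ft_force: [-5.2, 1.4, 1.7]
width: 0.0416
gripper_force: 2.3
```

```bash
python3 -c "
from h import *
go((.5285,.076,.108),35)
w=cv2.cvtColor(eyes.camera('wrist'),cv2.COLOR_BGR2GRAY)
for r in (60,100,160,200): print(r,w[r,250:390:2])"
```

```text
t 30.32 at [0.5896 0.1177 0.1068] yaw 25.9 j [0.11 0.21 1.6  0.   1.33 1.23] f [-5.2  1.4  1.7] w 0.0416 gf 2.3
dp [-0.0731  0.0108 -0.0011] turn -0.159
60 [209 178 162 210 211 211 211 211 212 212 212 212 212 212 212 212 212 212
 213 213 213 212 213 213 213 213 213 214 214 215 214 195 151 206 217 213
 193 154 129 127 123 131 171 173 159 149 137 138 141 187 214 212 208 189
 215 215 214 214 213 213 213 213 213 213 213 212 213 212 212 211]
100 [133 132 145 175 166 130 131 144 164 134 148 146 150 180 209 213 213 212
 212 213 212 212 212 213 212 213 212 213 213 213 213 213 213 213 214 214
 214 214 214 214 215 214 214 215 215 214 214 214 215 214 214 214 214 214
 214 213 213 213 213 213 213 213 212 213 212 214 213 212 212 212]
160 [129 103 107 114 116 123 127 128 129 129 130 130 129 130 130 128 126 122
 110 139 142 142 142 141 143 142 142 142 143 142 143 143 144 143 144 144
 144 144 144 144 144 145 144 146 144 145 144 145 145 143 144 144 145 143
 144 144 145 143 144 144 145 145 145 144 145 144 144 145 145 144]
200 [136 136 138 137 137 138 137 108 110 116 123 124 127 127 130 132 130 129
 130 130 130 127 122 118 108 129 141 141 140 141 140 141 140 140 140 141
 140 140 140 141 141 141 140 141 140 140 141 141 141 141 141 141 140 141
 140 140 140 140 141 141 141 140 140 141 141 140 140 152 202 207]
```

Emit:
{"method": "move_arm", "body": {
  "deltas": [
    {"jaw": 120, "dp": [0, -0.005, 0], "turn": -0.08},
    {"jaw": 120, "dp": [0, -0.004, 0], "turn": -0.08},
    {"jaw": 120, "dp": [0, 0, 0], "turn": 0},
    {"jaw": 120, "dp": [0, 0, 0], "turn": 0},
    {"jaw": 120, "dp": [0, 0, 0], "turn": 0}
  ]
}}

```text
t: 30.78
ee_pos: [0.5865, 0.1253, 0.1072]
orientation: [[0.82, 0.572, 0.001], [0.572, -0.82, -0.0], [0.001, 0.001, -1.0]]
ft_force: [1.2, -1.5, 0.0]
width: 0.0493
gripper_force: 0.0
```

```bash
python3 -c "
from h import *
go((.5285,.076,.108),35)
w=cv2.cvtColor(eyes.camera('wrist'),cv2.COLOR_BGR2GRAY)
for r in (160,200): print(r,w[r,250:390:2])"
```

```text
t 30.78 at [0.5865 0.1253 0.1072] yaw 34.9 j [ 0.13  0.21  1.61 -0.    1.32  1.09] f [ 1.2 -1.5  0. ] w 0.0493 gf 0.0
dp [-0.0758  0.0073 -0.0008] turn -0.002
160 [140 141 136 104 104 111 115 118 124 129 128 129 129 129 130 129 128 128
 127 122 117 140 140 142 141 142 142 143 144 143 143 143 142 144 143 144
 143 144 144 144 144 144 145 144 144 144 144 143 143 143 144 144 145 144
 144 145 145 145 144 143 144 144 146 145 145 145 144 144 144 144]
200 [137 137 137 138 138 138 138 138 126 107 113 118 122 127 127 129 129 131
 130 129 129 130 128 125 120 114 125 141 140 139 140 139 140 140 141 141
 140 142 140 142 140 140 141 140 141 141 141 141 140 141 142 139 140 139
 140 140 139 141 140 140 140 139 139 140 140 140 140 141 140 140]
```

Emit:
{"method": "move_arm", "body": {
  "deltas": [
    {"jaw": 80, "dp": [0, 0, 0], "turn": 0},
    {"jaw": 80, "dp": [0, 0, 0], "turn": 0},
    {"jaw": 80, "dp": [0, 0, -0.01], "turn": 0},
    {"jaw": 80, "dp": [0, 0, -0.03], "turn": 0},
    {"jaw": 80, "dp": [0, 0, -0.03], "turn": 0},
    {"jaw": 80, "dp": [-0.03, 0, -0.02], "turn": 0},
    {"jaw": 80, "dp": [-0.03, 0, 0], "turn": 0},
    {"jaw": 80, "dp": [-0.03, 0, 0], "turn": 0}
  ]
}}

```text
t: 31.5
ee_pos: [0.5129, 0.0741, 0.1999]
orientation: [[0.818, 0.575, 0.004], [0.575, -0.818, 0.0], [0.004, 0.002, -1.0]]
ft_force: [-0.3, -0.4, -0.2]
width: 0.0639
gripper_force: 0.0
```

```bash
python3 -c "
from h import *
go((.5285,.076,.108),35)
T=wpose();w=eyes.camera('wrist');cv2.imwrite('pics/w16.png',w);np.save('w16.npy',T);cv2.imwrite('pics/s16.png',eyes.camera('scene'))
ch=' .:-=+*#%@'
g=cv2.cvtColor(w,cv2.COLOR_BGR2GRAY)[::4,200:440:2]
for v in range(0,50): print(v*4,''.join(ch[min(9,max(0,int(x)-60)//17)] for x in g[v]))
W=np.linalg.inv(T)
for y in (30,35,40,50):
  c,s=np.cos(np.radians(y)),np.sin(np.radians(y));o=[]
  for L in (0,.08,.16):
    q=W[:3,:3]@np.array([.5285+L*c,.076+L*s,.144])+W[:3,3];o.append((round(318.4+316.2*q[0]/q[2]),round(202.7+316.2*q[1]/q[2]),round(.017*316/q[2],1)))
  print(y,o)
"
```

```text
t 31.5 at [0.5129 0.0741 0.1999] yaw 35.1 j [ 0.04 -0.09  1.74 -0.    1.48  1.  ] f [-0.3 -0.4 -0.2] w 0.0639 gf 0.0
dp [0.0135 0.0072 0.0919] turn 0.001
0 ********######*:##################+--=++****++*#############################################################+=+*#####***
4 ******########+-##################*--==+*******#############################################################*+++***####*
8 ****#######**+++*##################+-==+********############################################################**++**+*****
12 ##*********+*++*###################*=-=++*******##############################################################**********
16 ###************#####################+-==+******+*################################################################*****##
20 #####*******#########################=-=+*******+#######################################################################
24 #####################################*-=++******+*######################################################################
28 ######################################+-=+*******+*###########################
[... 4947 characters left out ...]
----------------:::--------::---------------+===============#%%%%%%%%%%%%%%%%#
192 =======-======--=-----------------------------------------:.::::::-::------------------==============+%%%%%%%%%%%%%%####
196 ==========---=-==-----==------=--=-------------------------:::::::::------------------===============*%%%%%%%%%%%%%#%#%#
30 [(329, 200, np.float64(23.4)), (341, 83, np.float64(25.7)), (355, -59, np.float64(28.5))]
35 [(329, 200, np.float64(23.4)), (331, 82, np.float64(25.7)), (332, -60, np.float64(28.5))]
40 [(329, 200, np.float64(23.4)), (320, 83, np.float64(25.7)), (309, -59, np.float64(28.5))]
50 [(329, 200, np.float64(23.4)), (299, 87, np.float64(25.6)), (263, -50, np.float64(28.3))]
```

```bash
python3 -c "
from h import *
g=cv2.cvtColor(cv2.imread('pics/s16.png'),cv2.COLOR_BGR2GRAY)
ch=' .:-=+*#%@'
for v in range(172,226,1): print(v,''.join(ch[min(9,max(0,int(x)-40)//18)] for x in g[v,390:510]))
m=eyes.camera_model('scene');P=np.linalg.inv(np.array(m['pose']))
def pr(p):
  q=P[:3,:3]@np.array(p)+P[:3,3];return (m['cx']+m['fx']*q[0]/q[2]).round(1),(m['cy']+m['fy']*q[1]/q[2]).round(1)
y=np.radians(48.5);h=np.array([np.cos(y),np.sin(y),0]);u=np.array([0,0,1.])
for th in (0,5,10,15):
  t=np.radians(th);o=np.array([.5285,.076,.085]);z=np.cos(t)*u+np.sin(t)*h;x=np.cos(t)*h-np.sin(t)*u;e=o+.05*z
  print(th,'elbow',pr(e),'mid',pr(e+.08*x),'tip',pr(e+.16*x))
"
```

```text
172 #################+--------------------#########################################+========================================
173 #################:-------------------:-#########################################+=======================================
174 #################----------------------##########################################+===+###*+=============================
175 #################=----------------------##########################################+--@@@@@@#=-==========================
176 #############=:::------------------------##########################################=+@@@@@@@#===========================
177 #############:---------------------------:-########################################=+@@@@@@@@+==========================
178 #############----------==-------------------::#####################################-.@@@@@@@@*==========================
179 ############:----------%#==-------------------:###################################+::=@@@@@@@+==========================
180 ###########:-------------##===----------------:+################################*#+:--:#@@@@*===
[... 5483 characters left out ...]
-------------##=.+@@@@@@@@@==============
225 ------------------=%########################################################---=:=---------=-#-::#@@@@@@@@+=============
0 elbow (np.float64(409.7), np.float64(183.0)) mid (np.float64(447.5), np.float64(193.6)) tip (np.float64(487.1), np.float64(204.7))
5 elbow (np.float64(411.7), np.float64(183.6)) mid (np.float64(448.5), np.float64(196.2)) tip (np.float64(486.3), np.float64(209.1))
10 elbow (np.float64(413.7), np.float64(184.3)) mid (np.float64(449.1), np.float64(198.7)) tip (np.float64(485.0), np.float64(213.3))
15 elbow (np.float64(415.5), np.float64(185.1)) mid (np.float64(449.3), np.float64(201.2)) tip (np.float64(483.0), np.float64(217.2))
```

Emit:
{"method": "move_arm", "body": {
  "deltas": [
    {"jaw": 255, "dp": [0.0177, 0.006, 0], "turn": 0},
    {"jaw": 255, "dp": [0, 0, 0], "turn": 0},
    {"jaw": 255, "dp": [0, 0, 0], "turn": 0},
    {"jaw": 255, "dp": [0, 0, 0], "turn": 0},
    {"jaw": 255, "dp": [0, 0, 0], "turn": 0},
    {"jaw": 255, "dp": [0, 0, 0.02], "turn": 0},
    {"jaw": 255, "dp": [0, 0, 0.02], "turn": 0},
    {"jaw": 255, "dp": [0, 0, 0], "turn": 0}
  ]
}}

```text
t: 32.27
ee_pos: [0.5276, 0.0796, 0.1529]
orientation: [[0.819, 0.574, -0.006], [0.574, -0.819, -0.0], [-0.005, -0.003, -1.0]]
ft_force: [-0.1, -0.4, -0.2]
width: 0.0154
gripper_force: 0.0
```

Emit:
{"method": "move_arm", "body": {
  "deltas": [
    {"jaw": 255, "dp": [0, 0, 0.004], "turn": 0},
    {"jaw": 255, "dp": [0, 0, 0.004], "turn": 0},
    {"jaw": 255, "dp": [0, 0, 0.003], "turn": 0},
    {"jaw": 255, "dp": [0, 0, 0], "turn": 0}
  ]
}}

```text
t: 32.6
ee_pos: [0.5304, 0.0796, 0.1462]
orientation: [[0.819, 0.574, 0.0], [0.574, -0.819, 0.0], [0.0, 0.0, -1.0]]
ft_force: [-0.1, 0.1, -0.2]
width: 0.0007
gripper_force: 0.0
```

Emit:
{"method": "move_arm", "body": {
  "deltas": [
    {"jaw": 255, "dp": [0, 0, 0.002], "turn": 0},
    {"jaw": 255, "dp": [0, 0, 0.002], "turn": 0},
    {"jaw": 255, "dp": [0, 0, 0], "turn": 0}
  ]
}}

```text
t: 32.85
ee_pos: [0.5318, 0.0798, 0.1443]
orientation: [[0.819, 0.574, 0.004], [0.574, -0.819, 0.0], [0.003, 0.002, -1.0]]
ft_force: [-1.7, -0.1, 9.4]
width: -0.0
gripper_force: 4.5
```

Fingertip contact at z≈0.145 is exactly the home height (0.135 plus the key's radius). I'll lift clear and hand in.

Emit:
{"method": "move_arm", "body": {
  "deltas": [
    {"jaw": 255, "dp": [0, 0, -0.01], "turn": 0},
    {"jaw": 255, "dp": [0, 0, -0.03], "turn": 0},
    {"jaw": 255, "dp": [0, 0, -0.03], "turn": 0},
    {"jaw": 255, "dp": [0, 0, -0.03], "turn": 0},
    {"jaw": 255, "dp": [0, 0, 0], "turn": 0},
    {"jaw": 255, "dp": [0, 0, 0], "turn": 0},
    {"jaw": 255, "dp": [0, 0, 0], "turn": 0},
    {"jaw": 255, "dp": [0, 0, 0], "turn": 0}
  ]
}}

```text
t: 33.52
ee_pos: [0.5295, 0.0795, 0.2406]
orientation: [[0.819, 0.574, -0.002], [0.574, -0.819, -0.0], [-0.002, -0.001, -1.0]]
ft_force: [-0.4, -0.2, -0.0]
width: 0.0006
gripper_force: 0.0
```

```bash
python3 -c "
from h import *
s=arm.get_state();print(s['t'],s['ee_pos'],s['ft_force'])
print(arm.close_job())"
```

```text
33.5167 [0.52947802 0.07954274 0.24063336] [-0.36354109 -0.19060011 -0.03918441]
the job is handed in; nothing more can be done
None
```

I handed the job in at 33.5 s, with no verdict returned: the large key stands home in the socket (elbow-top contact at z ≈ 0.145 m), the screw was turned clockwise until force jumped from about 6 N to 23 N at its apparent stop, the key leans roughly 8° (estimated, limit 14°), and the small key was not touched.

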